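Put the clay float away in its drawer

TASK

Take the float with the orange handle out of its rack, lay it flat on the wooden board with its handle up and let go of it; then pick it up again, lay it flat, handle up, in the empty wide compartment of the open blue-fronted drawer, and slide the drawer fully shut. Leave the green-handled float in its slot and do not push the other things about.

Things in the scene. Friction and masses are not known exactly. Their poses are not given: they have to be found in the camera images.
- orange_float_mid (a point): Float to put away: wooden plate 140 x 84 x 14 mm (its y, z, x), bar handle on its +x face, 0.22 kg. Point: centre of the plate. At the start it stands on a long edge in a rack slot (z up, lower edge 6 mm above the table), leaning up to 8 degrees. Its top 31 mm are bare on both faces. Tilted and let go it falls flat. Flat, handle up: x points up, 48 mm high overall.
- orange_handle (a point): Centre of the orange handle bar, 24 mm from the plate's face and above its middle; axes as the float. Bar 100 mm long (y), 22 mm wide (z), 20 mm thick (x), its outer side 34 mm from the plate's face; held off the plate by two feet, each 22 mm long and 14 mm high, 36 mm either side of the middle.
- green_float_mid (a point): The same float with a GREEN handle, in the other rack slot; leave it there. Point and axes as for the orange one.
- rack_mid (a point): Fixed rack with two upright slots along its y, at x = -42.5 and +42.5 mm from this point, which lies 30 mm above the table. A slot is a 17 mm gap between two ribs, each 8 mm thick, 140 mm long, top 30 mm above the table; base 150 x 150 x 6 mm. Handles face +x. Rack left and cabinet right or the other way round; either float in either slot.
- board_mid (a point): Fixed light wooden board on the table, 220 (x) x 160 (y) x 12 mm thick. The point is the centre of its top face, 12 mm above the table.
- tray (a point): Middle of the floor of the drawer's wide empty compartment, 21 mm above the table; moves with the drawer. x: into the cabinet (shutting), y across, z up. Inside 172 (x) x 96 (y) mm; side and back walls 26 mm above its floor, front panel (inner face at x = -86 mm) 58 mm; 59 mm free under the cabinet's top. The -y compartment holds a scraper.
- pull (a point): Middle of the drawer's steel bar pull (12 mm thick, 90 mm along y), 57 mm above the table, 22 mm before the front panel's outer face. Panel 14 mm thick, 190 mm wide, from 13 to 79 mm above the table. Axes as the tray; moves with the drawer. Push it along +x to shut.
- drawer (a joint): Opening of the drawer in m: 0 shut, 0.18 fully open; slides with about 1.5 N of friction (plus 4 N per m/s) and stays where it is left. The cabinet around it is fixed, 205 x 196 x 92 mm high.
- scraper_mid (a point): Dark wooden scraper 110 x 28 x 18 mm, loose in the drawer's narrow compartment; it may ride along. Point at its centre.
- cup_mid (a point): Blue ceramic cup, 68 mm across, 75 mm high, on top of the cabinet; point at its centre.
- jar_mid (a point): Amber jar 64 mm across, 100 mm high, beyond the rack; point at its centre.
- clay_mid (a point): Round lump of clay 100 mm across, 70 mm high, beyond the board; point at its centre.
- glaze_mid (a point): White glaze jar 60 mm across, 110 mm high, beyond the board; point at its centre.
Not all that is in view belongs to the job. Leave any purple or yellow look-alike of the part that bears orange_float_mid alone.

How it is judged:
On the way, in this order (a step that is already met when the one before it is completed fails the run):
1. the orange float lies flat on the wooden board, handle up, let go and still (x of orange_float_mid in the frame of board_mid between -0.1 and 0.1 m and y of orange_float_mid in the frame of board_mid between -0.075 and 0.075 m and height (world z) of orange_float_mid between 0.012 and 0.026 m and angle between orange_float_mid's own x axis and vertical below 0.12 rad and contact force between orange_float and the fingers below 0.1 N and linear speed of orange_float below 0.02 m/s), for 0.2 s.
2. the orange float lies flat in the wide compartment of the drawer, handle up, let go (x of orange_float_mid in the frame of tray between -0.03 and 0.03 m and y of orange_float_mid in the frame of tray between -0.02 and 0.02 m and z of orange_float_mid in the frame of tray below 0.014 m and angle between orange_float_mid's own x axis and vertical below 0.12 rad and contact force between orange_float and the fingers below 0.1 N and linear speed of orange_float below 0.02 m/s), for 0.2 s.
At the end, for the whole second after the job is handed in: The drawer is shut to within 7 mm, with the orange float lying flat (within 7 degrees) handle up in its wide compartment, let go and at rest; the green float still stands in its slot, within 30 mm of where it began (all of step 2 and value of joint drawer below 0.007 m and angle between green_float_mid's own z axis and vertical below 0.3 rad and distance of green_float_mid from where it was at the start of the episode below 0.03 m); the robot touches nothing.
It fails at once if the green float is moved more than 30 mm (distance of green_float_mid from where it was at the start of the episode above 0.03 m).
It fails at once if the cup, a jar or the clay is pushed more than 30 mm or tipped (distance of any of cup_mid, jar_mid, clay_mid, glaze_mid from where it was at the start of the episode above 0.03 m).
It also fails if it takes over 67 s, if anything falls off the work surface, if the arm or the gripper's body presses on something with over 40 N, if the wrist force passes 120 N, or if a joint passes its speed limit or range.

ROBOT

A 7-joint arm with a two-finger parallel gripper is mounted at the origin on the work surface. World frame = base frame: x ahead of the robot, y to its left, z up, the work surface at z = 0. Lengths are in m, angles in rad, forces in N, time in s.
With the tool pointing down it reaches from about 0.35 to 0.9 m from the base axis. Payload 8.1 kg.
Tool frame: the origin (TCP) lies between the finger pads; the fingertips stand 17 mm ahead of it and the grasp point (between the pads) lies 2 mm behind it; z points along the fingers, y is the direction in which the jaws open and shut (so a half turn about z gives the same grasp; the last joint's range is limited). The gripper opens to 92 mm and grips with 3 to 60 N. Pads are 19 mm wide; open, the fingers measure 130 mm over their backs; the gripper's body (75 mm by 190 mm) begins 47 mm behind the grasp point.
Start: joints at [-1.423, 0.434, 0.025, 1.573, -0.012, 1.134, -0.075], TCP at [0.155, 0.605, 0.22] pointing down, gripper open.
Joint ranges: [-2.62, 2.62], [-0.44, 2.09], [-1.27, 1.32], [0.08, 2.57], [-1.32, 4.46], [0.12, 2], [-2.74, 2.74]. Speed limits (rad/s): [2.22, 2.22, 3.01, 3.01, 3.14, 3.14, 3.14].

INTERFACE

Orientations are given as a rotation vector (axis times angle).
In Python, from cell import arm gives the robot as it stands. The module is installed in compiled form; this text tells all that it offers.
- The arm moves only by the shell command python3 -m crank 'ROWS' [FORCE]. ROWS is JSON, a list of rows, each a list of 5 numbers: the opening, from 0 (shut) to 1 (fully open), then the shift along the world's x, y, z normalised to -1 to 1, where 1 is 40 cm, then the turn about the world's z normalised to -1 to 1, where 1 is 60 degrees. In form: [[fingers, tx, ty, tz, twist], ...]. A call has exactly 8 rows; each row shifts and turns the commanded pose from where the row before left it; what a row does not reach is not made up. A row lasts 1/12 s, in which the tool goes at most 41.7 mm and 7.16 degrees, less where a joint would pass 70% of its speed; a pose out of reach is approached as far as the arm can. A call with a number of a shift or a turn outside -1 to 1 is refused whole. A call with a gripper value outside its range is refused whole. The fingers move at their own pace and stop on an object; FORCE is the grip in N (left out, the last holds). Time passes only in rows, so rows that do not move let the fingers close, or fill a call up. It gives the time, the measured TCP pose, the force and the opening at its end, in the units of the state.
- arm.observe(): the state, without advancing time (a new reading comes with each control period).
- arm.get_image(name): name is "side" or "top" or "wrist"; returns the picture (384x512x3 uint8, red, green, blue); there is no depth.
- arm.get_calibration(name): a dict with "intrinsics" (3x3 intrinsics, pixels), "extrinsics" (4x4, takes a point from camera to world coordinates). Camera axes: x right, y down, z forward; pixel columns grow to the right and rows downward; lengths in m; the calibration is good to about 2 mm. A picture is of the moment at which its call begins: read the wrist's pose just before it. get_calibration takes no time and is no camera call; for the wrist camera it gives the pose at the moment of the call.
- arm.sign_off(): hands the job in, once; it reports no verdict.
The state is a dict: "clock": time; "joints": joint angles; "dq": joint speeds; "joint_efforts": joint torques, N m; "position": TCP position; "ee_rot": TCP orientation; "force": force on the tool from outside, world axes, zero at the start; "ft_torque": the same for the moment, N m; "width": opening from 0.0 (shut) to 1.0 (fully open).
Only numpy, scipy, OpenCV 4.12 (cv2) and the standard library are available. Lean on these libraries where they do the work, as an engineer would, in place of code of your own. Each camera call takes 0.05 s, during which the arm holds its last target.

## Working session

There is one attempt and no reset: what is moved stays moved. The work goes in short steps, Python scripts to look and compute and a shell command to move; the robot and the scene stay as the last step left them, time stands still between calls to the robot, and variables do not carry over. Pictures are saved under pics/ and viewed, and the job is handed in when it is done.

```bash
mkdir -p pics; cat > h.py <<'E'
from cell import arm
import numpy as np, cv2
def snap(n,f):
    c=arm.get_calibration(n); im=arm.get_image(n); cv2.imwrite('pics/'+f,im[:,:,::-1]); 
    np.savez('pics/'+f+'.npz',K=c['intrinsics'],T=c['extrinsics'],im=im); return im,c
def load(f):
    d=np.load('pics/'+f+'.npz'); return d['im'],d['K'],d['T']
def pt(f,u,v,z):
    _,K,T=load(f); d=T[:3,:3]@np.linalg.inv(K)@np.array([u,v,1.]); o=T[:3,3]; return o+d*(z-o[2])/d[2]
def px(f,p):
    _,K,T=load(f); q=K@(T[:3,:3].T@(np.array(p)-T[:3,3])); return q[:2]/q[2]
def crop(f,x0,y0,x1,y1,s,out):
    im=load(f)[0][y0:y1,x0:x1,::-1]; cv2.imwrite('pics/'+out,cv2.resize(im,None,fx=s,fy=s,interpolation=cv2.INTER_CUBIC))
E
python3 - <<'E'
from h import *
print(arm.observe())
for n in('top','side','wrist'):
    im,c=snap(n,n+'0.png'); print(n,c)
E
```

```text
{'clock': 0.0, 'joints': array([-1.42261032,  0.43522813,  0.0249734 ,  1.57411466, -0.01159414,
        1.13400615, -0.07507652]), 'dq': array([ 0.00049991, -0.00018707,  0.0010159 ,  0.00101317,  0.00115068,
        0.00108582, -0.00077867]), 'joint_efforts': array([-1.04550294e-03, -6.67838931e+01,  9.84782986e-01, -3.14468873e+01,
       -6.04772056e-02,  4.25646943e-02,  1.70600160e-04]), 'position': array([0.15503013, 0.60491315, 0.218935  ]), 'ee_rot': array([-3.92965012e-01, -3.11686694e+00,  2.52987381e-03]), 'force': array([ 0.54380556,  0.38599754, -0.26958865]), 'ft_torque': array([-0.019382  ,  0.01302939, -0.01638341]), 'width': 1.0006780611234678}
top {'intrinsics': array([[477.21345622,   0.        , 253.19869141],
       [  0.        , 477.21345622, 191.56354548],
       [  0.        ,   0.        ,   1.        ]]), 'extrinsics': array([[-0.01749472, -0.99241621,  0.12167165,  0.31658886],
       [-0.99981155,  0.01633997, -0.01048211,  0.14939289],
       [ 0.00841451, -0.12183211, -0.99251505,  1.71956229],
       [ 0.        ,  0.        ,  0.        ,  1.        
[... 271 characters left out ...]
906,  0.57638357, -0.79163563,  1.37136601],
       [-0.01553727, -0.81021239, -0.58593043,  1.03582552],
       [ 0.        ,  0.        ,  0.        ,  1.        ]])}
wrist {'intrinsics': array([[267.18333033,   0.        , 253.00184341],
       [  0.        , 267.18333033, 189.03126783],
       [  0.        ,   0.        ,   1.        ]]), 'extrinsics': array([[ 2.48695604e-01,  9.29786719e-01,  2.71380089e-01,
         8.16807548e-02],
       [ 9.68581222e-01, -2.38458090e-01, -7.06268710e-02,
         6.25520507e-01],
       [-9.55148904e-04,  2.80418251e-01, -9.59877436e-01,
         3.83825779e-01],
       [ 0.00000000e+00,  0.00000000e+00,  0.00000000e+00,
         1.00000000e+00]])}
```

View pics/top0.png

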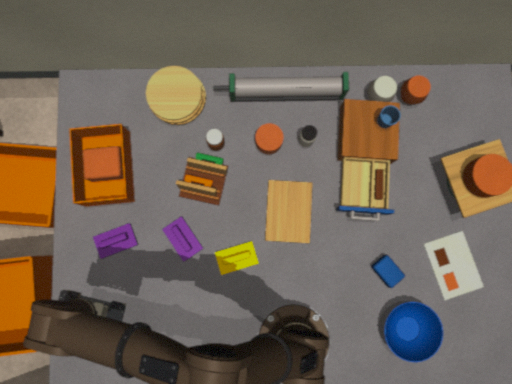

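View pics/side0.png

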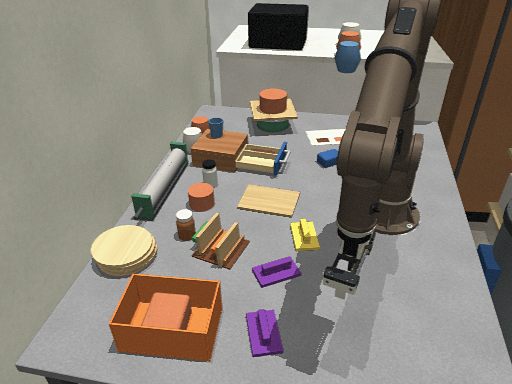

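View pics/wrist0.png

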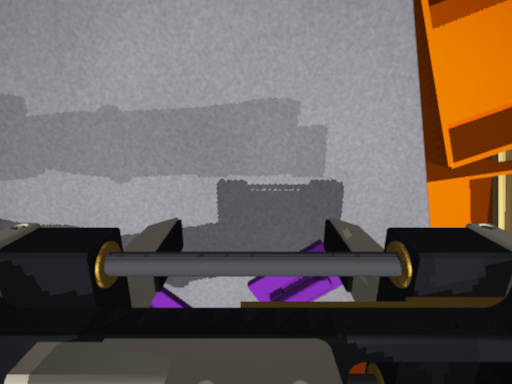

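```bash
python3 - <<'E'
from h import *
crop('top0.png',160,130,260,210,8,'c1.png')
crop('top0.png',320,70,420,230,5,'c2.png')
crop('side0.png',180,195,270,275,8,'c3.png')
E
```

```text
(no output)
```

View pics/c1.png

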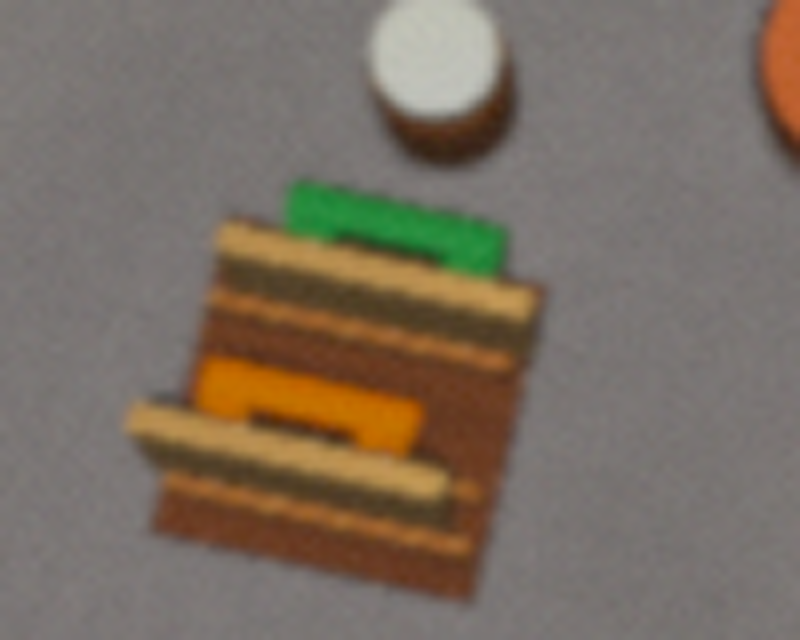

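View pics/c2.png

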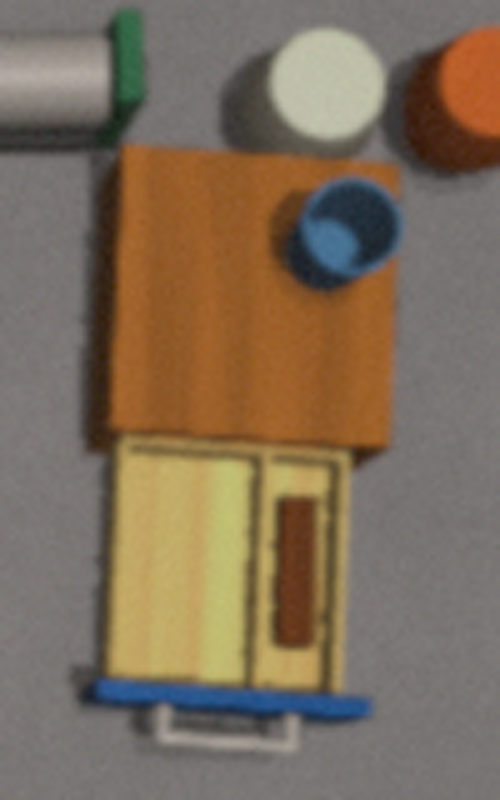

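View pics/c3.png

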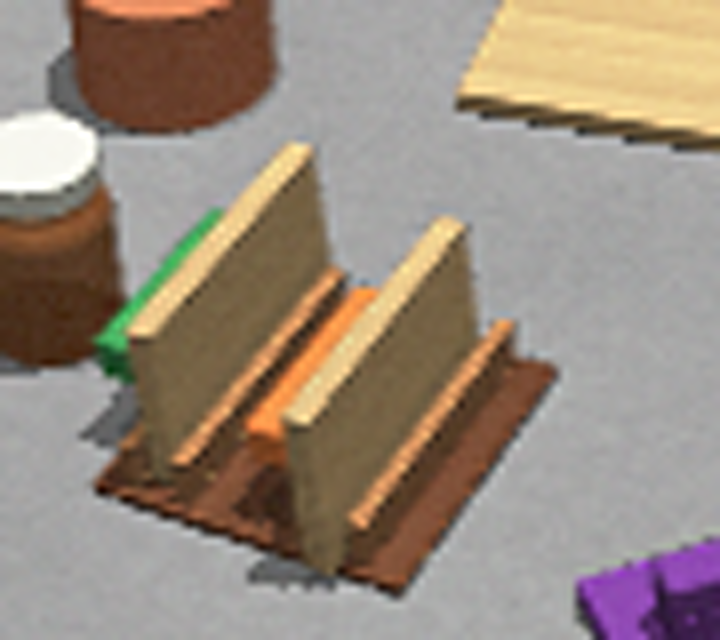

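```bash
python3 - <<'E'
from h import *
def c(X,Y,s,x0,y0): return (X+.5)/s-.5+x0,(Y+.5)/s-.5+y0
def r(n,X,Y,z,b=(8,160,130)):
    p=pt('top0.png',*c(X,Y,*b),z); print(n,p.round(4)); return p
for n,a,b in(('orange',(138,420),(440,486)),('green',(228,240),(535,302))):
    A=r(n,*a,.09);B=r(n,*b,.09);d=A-B; print('mid',(A+B)/2,'len',np.linalg.norm(d),'yaw of y',np.degrees(np.arctan2(d[1],d[0])))
r('base-BL',155,530,.006);r('base-BR',470,600,.006);r('base-TR',543,285,.006)
r('rib',170,480,.03);r('rib',465,547,.03);r('rib2',212,296,.03);r('rib2',510,362,.03)
b=(5,320,70)
for q in [(95,683),(95,700),(370,698),(370,715)]: r('panel',*q,.079,b)
for q in [(108,430),(390,445),(122,147),(400,168)]: r('cab',*q,.092,b)
for q in [(118,448),(262,458),(108,685),(248,690)]: r('comp inner top?',*q,.047,b)
r('pull',158,742,.057,b);r('pull',297,750,.057,b)
crop('top0.png',255,170,325,250,8,'c4.png')
E
```

```text
orange [0.5537 0.3947 0.09  ]
orange [0.5229 0.265  0.09  ]
mid [0.53826449 0.3298226  0.09      ] len 0.13330010751851118 yaw of y 76.65218691866751
green [0.6318 0.3559 0.09  ]
green [0.6024 0.2233 0.09  ]
mid [0.61709342 0.28960158 0.09      ] len 0.13581367316265927 yaw of y 77.51789749106787
base-BL [0.5156 0.3996 0.006 ]
base-BR [0.4815 0.2578 0.006 ]
base-TR [0.6249 0.2234 0.006 ]
rib [0.5351 0.3894 0.03  ]
rib [0.5029 0.2583 0.03  ]
rib2 [0.618  0.3707 0.03  ]
rib2 [0.5859 0.2375 0.03  ]
panel [ 0.4619 -0.1622  0.079 ]
panel [ 0.4501 -0.1617  0.079 ]
panel [ 0.4483 -0.3521  0.079 ]
panel [ 0.4365 -0.3515  0.079 ]
cab [ 0.6369 -0.1757  0.092 ]
cab [ 0.6232 -0.3715  0.092 ]
cab [ 0.8396 -0.1937  0.092 ]
cab [ 0.8214 -0.3894  0.092 ]
comp inner top? [ 0.6326 -0.1913  0.047 ]
comp inner top? [ 0.6237 -0.2939  0.047 ]
comp inner top? [ 0.4632 -0.1773  0.047 ]
comp inner top? [ 0.458 -0.276  0.047]
pull [ 0.4218 -0.2088  0.057 ]
pull [ 0.4145 -0.3058  0.057 ]
```

View pics/c4.png

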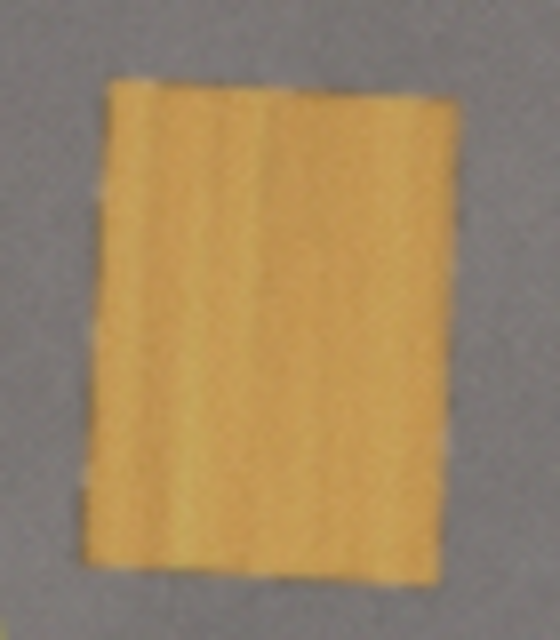

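```bash
python3 -m crank '[[0.6,0.06,-0.043,0,-0.114],[0.6,0.06,-0.043,0,-0.114],[0.6,0.06,-0.043,0,-0.114],[0.6,0.06,-0.043,0,-0.114],[0.6,0.06,-0.043,0,-0.114],[0.6,0.06,-0.043,0,-0.114],[0.6,0.06,-0.043,0,-0.114],[0.6,0.06,-0.043,0,-0.114]]' 20
python3 -m crank '[[0.6,0.06,-0.043,0,-0.114],[0.6,0.06,-0.043,0,-0.114],[0.6,0.06,-0.043,0,-0.114],[0.6,0.06,-0.043,0,-0.114],[0.6,0.06,-0.043,0,-0.114],[0.6,0.06,-0.043,0,0],[0.6,0.06,-0.043,0,0],[0.6,0,0,0,0]]'
python3 - <<'E'
from h import *
from scipy.spatial.transform import Rotation as R
o=arm.observe();y=R.from_rotvec(o['ee_rot']).as_matrix();print(o['position'],np.degrees(np.arctan2(y[1,1],y[0,1])),y[:,2],o['joints'],o['clock'])
snap('wrist','w1.png')
E
```

```text
clock: 0.82
position: [0.348, 0.4667, 0.2196]
ee_rot: [-1.789, -2.582, 0.0]
force: [-0.2, 0.6, 0.5]
width: 0.606
clock: 1.48
position: [0.5203, 0.3415, 0.2198]
ee_rot: [2.468, 1.937, 0.001]
force: [0.7, -0.6, 0.7]
width: 0.6
[0.52025343 0.34154626 0.21983746] -13.739148225483207 [ 0.00317937 -0.00312513 -0.99999006] [-0.99414839  0.45105409  0.47860661  1.60889186 -0.21851764  1.13487671
 -0.70380581] 1.4833
```

View pics/w1.png

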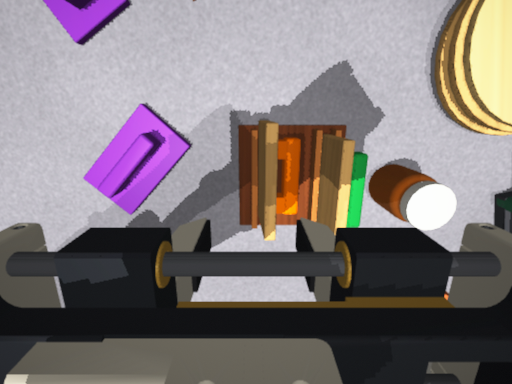

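```bash
python3 - <<'E'
from h import *
crop('w1.png',225,105,385,245,5,'c5.png')
E
```

```text
(no output)
```

View pics/c5.png

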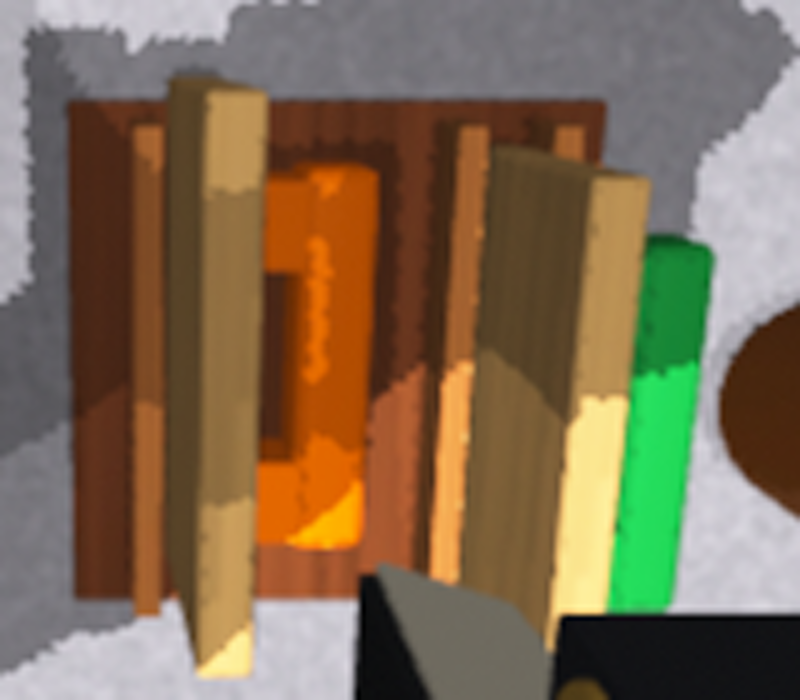

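```bash
python3 - <<'E'
from h import *
def c(X,Y,s=5,x0=225,y0=105): return (X+.5)/s-.5+x0,(Y+.5)/s-.5+y0
P=[pt('w1.png',*c(*q),.0895) for q in [(207,90),(267,92),(197,675),(250,677)]]
print(np.round(P,4))
a=(P[0]+P[1])/2;b=(P[2]+P[3])/2;d=a-b
print('mid',(a+b)/2,np.linalg.norm(d),np.linalg.norm(P[0]-P[1]),np.linalg.norm(P[2]-P[3]),np.degrees(np.arctan2(*d[[1,0]])))
B=[pt('w1.png',*c(*q),.006) for q in [(68,100),(605,100),(75,598)]]
print(np.round(B,4),(B[1]+B[2])/2)
for q in [(133,125),(160,125),(135,613),(158,613)]: print(pt('w1.png',*c(*q),.03))
# plate side bottom visible
E
```

```text
[[0.5493 0.4014 0.0895]
 [0.5617 0.3979 0.0895]
 [0.5158 0.267  0.0895]
 [0.5282 0.2633 0.0895]]
mid [0.53873465 0.33241159 0.0895    ] 0.13861432524020834 0.012892719608314996 0.012950395623197808 76.02022182126144
[[0.5147 0.4034 0.006 ]
 [0.6586 0.3681 0.006 ]
 [0.4791 0.2589 0.006 ]] [0.56886148 0.31350504 0.006     ]
[0.53094243 0.39419129 0.03      ]
[0.53775029 0.39252131 0.03      ]
[0.49843253 0.26021032 0.03      ]
[0.50488111 0.2586197  0.03      ]
```

```bash
python3 -m crank '[[0.6,0.014,-0.009,0,0],[0.6,0.014,-0.009,0,0],[0.6,0,0,-0.08,0],[0.6,0,0,-0.08,0],[0.6,0,0,-0.08,0],[0.6,0,0,-0.06,0],[0.6,0,0,-0.042,0],[0.6,0,0,0,0]]'
python3 - <<'E'
from h import *
snap('side','s1.png'); crop('s1.png',150,150,310,290,5,'c6.png')
E
```

```text
clock: 2.2
position: [0.5235, 0.3398, 0.0791]
ee_rot: [-2.461, -1.951, 0.01]
force: [-1.0, -0.6, -0.5]
width: 0.601
```

View pics/c6.png

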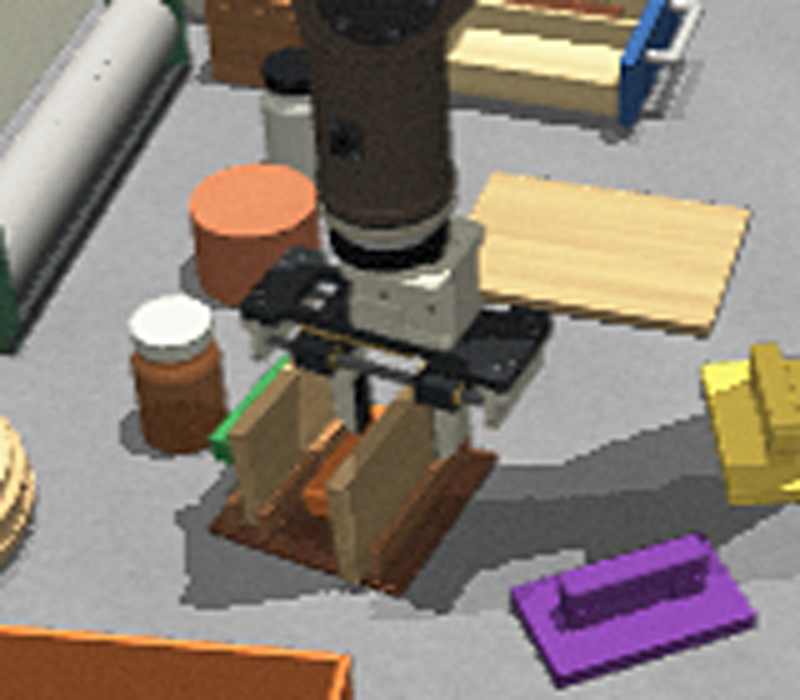

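```bash
python3 -c "
from h import *
o=arm.observe();print(o['position'],o['ee_rot'],o['force'],o['clock'])"; tail -5 /dev/null
```

```text
[0.52476924 0.34026209 0.08136459] [-2.46207194 -1.95086929  0.00567282] [1.20150637 0.29154549 0.69032738] 2.25
```

```bash
python3 -m crank '[[0.6,0.014,-0.014,0.003,0],[0.6,0,0,0,0],[0.3,0,0,0,0],[0.3,0,0,0,0],[0.1,0,0,0,0],[0,0,0,0,0],[0,0,0,0,0],[0,0,0,0,0]]' 20
python3 - <<'E'
from h import *
snap('side','s2.png'); crop('s2.png',150,150,310,290,5,'c7.png')
o=arm.observe();print(o['position'],o['force'],o['width']*92)
E
```

```text
clock: 2.92
position: [0.5319, 0.3348, 0.0842]
ee_rot: [-2.463, -1.95, -0.0]
force: [-0.1, 0.7, -0.5]
width: 0.216
[0.53186093 0.33474274 0.08418604] [1.02577703 0.29063947 0.07479394] 15.586598743743584
```

View pics/c7.png

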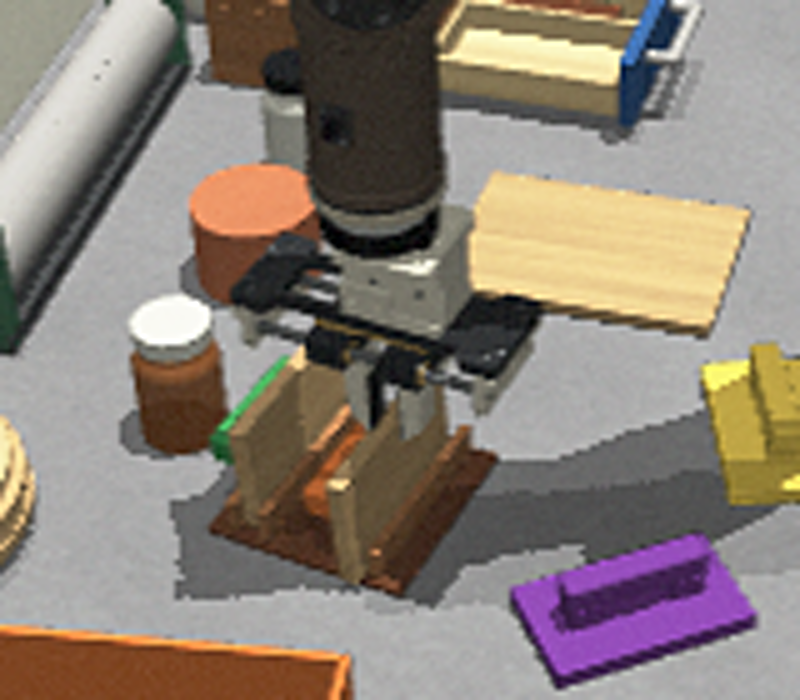

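```bash
python3 -m crank '[[0,0,0,0,0],[0,0,0,0,0],[0,0,0,0.02,0],[0,0,0,0.03,0],[0,0,0,0.04,0],[0,0,0,0.05,0],[0,0,0,0.05,0],[0,0,0,0,0]]' 25
python3 - <<'E'
from h import *
snap('side','s3.png'); crop('s3.png',150,130,310,270,5,'c8.png')
snap('wrist','w3.png')
o=arm.observe();print(o['position'],o['force'],o['width']*92)
E
```

```text
clock: 3.63
position: [0.5344, 0.3357, 0.1655]
ee_rot: [2.464, 1.949, 0.011]
force: [0.5, 0.7, 0.4]
width: 0.005
[0.5326815  0.33507344 0.16199626] [-0.87384878  0.73464081 -0.21055384] 0.5893994061077166
```

View pics/c8.png

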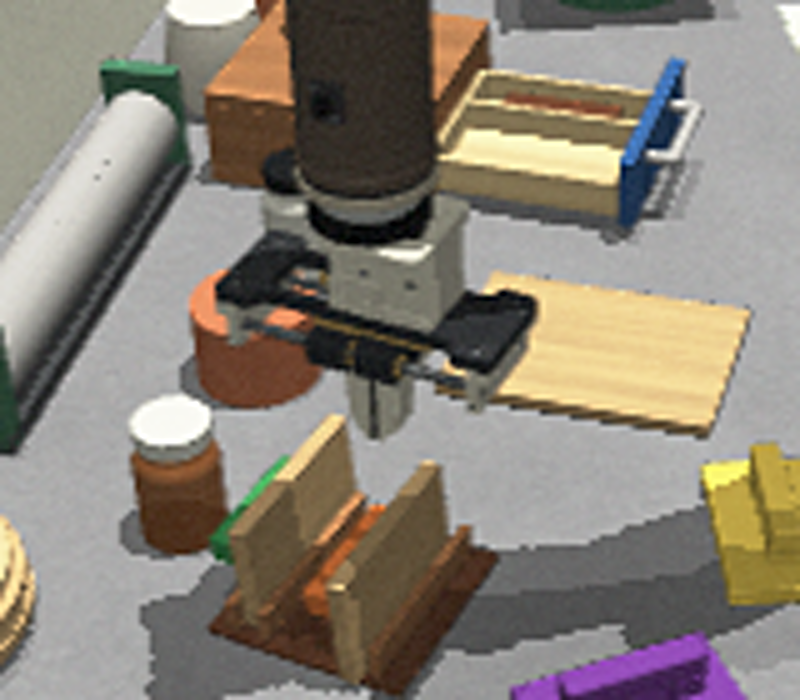

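View pics/w3.png

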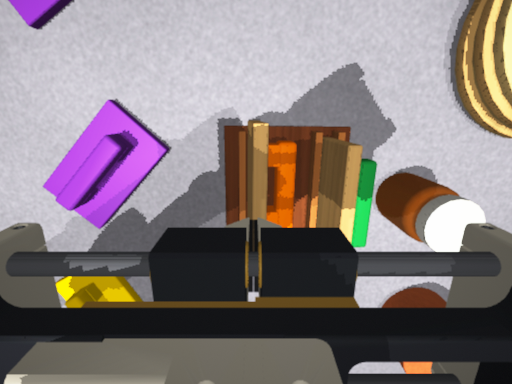

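```bash
python3 - <<'E'
from h import *
crop('w3.png',205,105,385,245,4,'c9.png')
crop('s3.png',180,200,260,275,8,'c10.png')
E
```

```text
(no output)
```

View pics/c9.png

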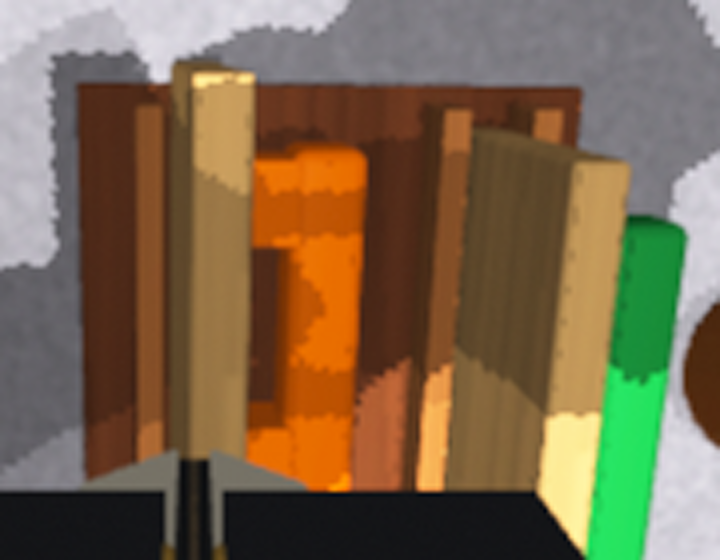

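View pics/c10.png

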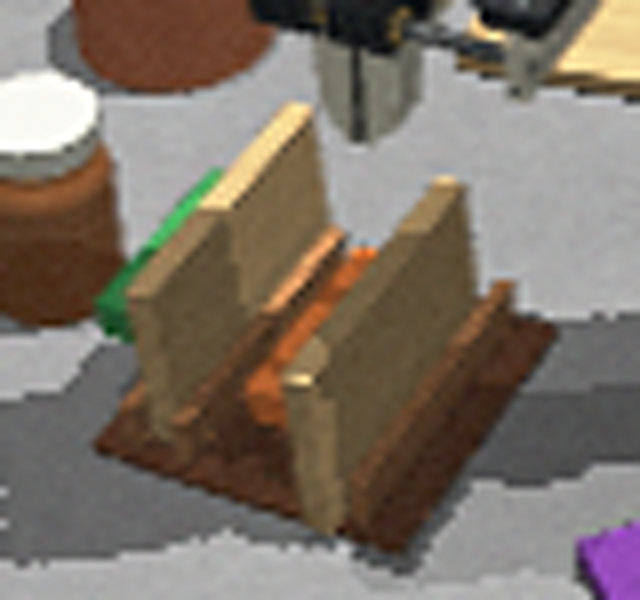

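```bash
python3 - <<'E'
from h import *
def c(X,Y,s=4,x0=205,y0=105): return (X+.5)/s-.5+x0,(Y+.5)/s-.5+y0
for q in [(192,70),(255,73),(190,440),(248,440)]: print(pt('w3.png',*c(*q),.0895))
for q in [(136,105),(162,105),(78,84),(580,88)]: print(pt('w3.png',*c(*q),.03 if q[0] in(136,162) else .006))
o=np.array([.5387,.3324,.0895]);print(px('s3.png',o), 'crop',(px('s3.png',o)-[180,200])*8)
print((px('s3.png',[.5319,.3347,.067])-[180,200])*8)
a=arm.observe()['position'];print((px('s3.png',a-[0,0,.017])-[180,200])*8)
E
```

```text
[0.54884734 0.40198098 0.0895    ]
[0.56203102 0.39820428 0.0895    ]
[0.52851322 0.31840563 0.0895    ]
[0.54202822 0.31518616 0.0895    ]
[0.53140174 0.39443986 0.03      ]
[0.53832412 0.39279785 0.03      ]
[0.51476599 0.40297596 0.006     ]
[0.65838243 0.36773782 0.006     ]
[225.69823861 234.69130435] crop [365.58590888 277.53043476]
[382.70368348 323.67475873]
[371.22250096 180.25458045]
```

```bash
python3 - <<'E'
from h import *
from scipy.spatial.transform import Rotation as R
o=arm.observe();Rt=R.from_rotvec(o['ee_rot']).as_matrix();p=o['position']
_,K,T=load('w3.png')
print('cam in tool',Rt.T@(T[:3,3]-p))
for u,v in[(253.6,218),(253.6,221)]:
    d=Rt.T@T[:3,:3]@np.linalg.inv(K)@[u,v,1]; c=Rt.T@(T[:3,3]-p)
    for x in(-.0095,0,.0095): print(u,v,x,(c+d*(x-c[0])/d[0]).round(4))
crop('w3.png',215,195,295,275,8,'c11.png');crop('s3.png',205,190,245,225,16,'c12.png')
for z in (.162,.145):
  print(px('s3.png',[p[0],p[1],z]))
E
```

```text
cam in tool [ 0.07752832  0.00027353 -0.1665323 ]
253.6 218 -0.0095 [-0.0095  0.001   0.0449]
253.6 218 0 [0.     0.0009 0.0218]
253.6 218 0.0095 [ 0.0095  0.0008 -0.0012]
253.6 221 -0.0095 [-0.0095  0.0009  0.0384]
253.6 221 0 [0.     0.0009 0.0161]
253.6 221 0.0095 [ 0.0095  0.0008 -0.0063]
[226.13490657 218.45653161]
[226.40275409 222.53093227]
```

View pics/c12.png

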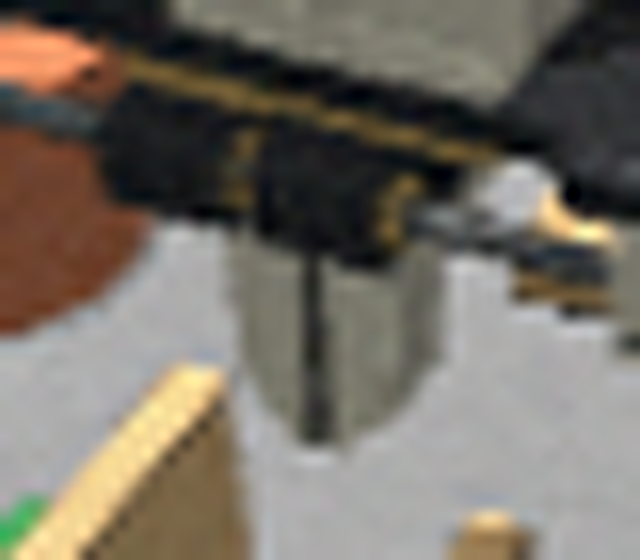

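View pics/c11.png

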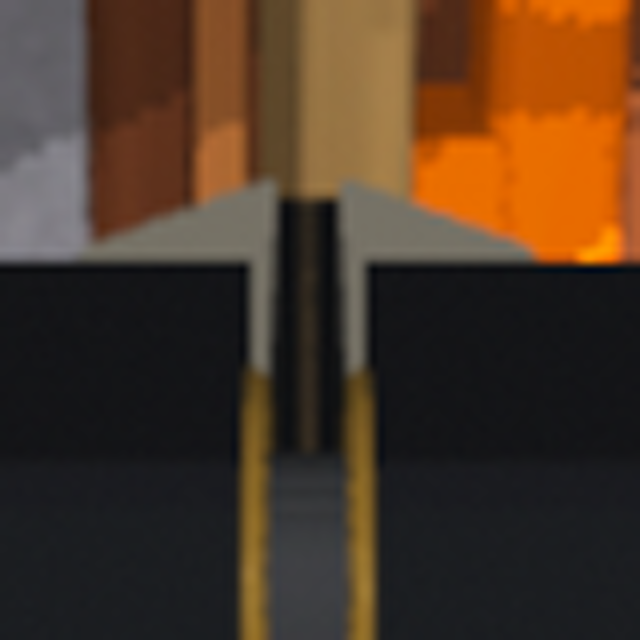

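```bash
python3 -m crank '[[0.6,0,0,0,0],[0.6,0,0,0,0],[0.6,0,0,0,0],[0.6,0,0,-0.05,0],[0.6,0,0,-0.07,0],[0.6,0,0,-0.06,0],[0.6,0,0,-0.03,0],[0.6,0,0,0,0]]' 25
python3 - <<'E'
from h import *
snap('wrist','w4.png')
snap('side','s4.png'); crop('s4.png',190,195,260,265,10,'c13.png');crop('w4.png',180,130,330,270,5,'c14.png');
o=arm.observe();p=o['position'];print(p,o['force'],o['width']*92,(px('s4.png',p-[0,0,.017])-[190,195])*10)
E
```

```text
clock: 4.4
position: [0.53, 0.3335, 0.073]
ee_rot: [-2.464, -1.949, 0.009]
force: [-0.9, -0.2, -0.4]
width: 0.535
[0.532161   0.33454288 0.07633756] [0.493678   1.46051451 0.5346352 ] 53.766825116687464 [378.85513587 471.22856257]
```

View pics/c13.png

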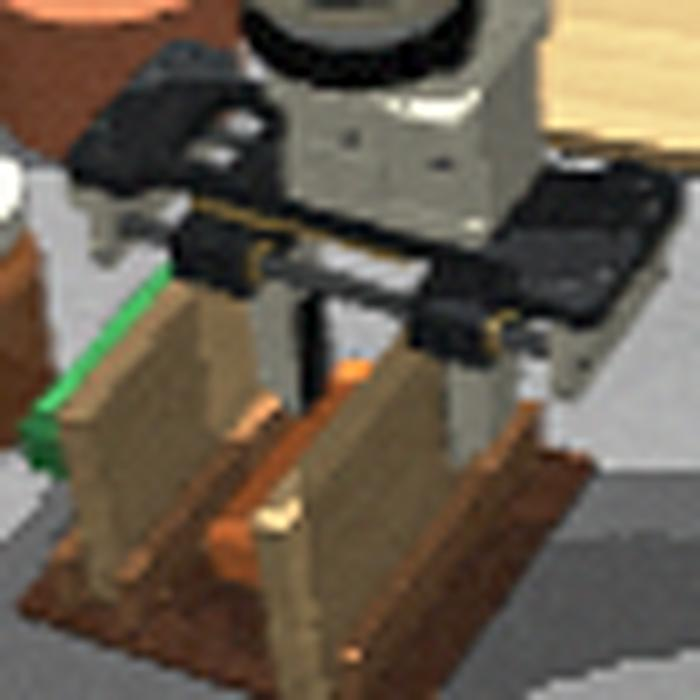

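View pics/c14.png

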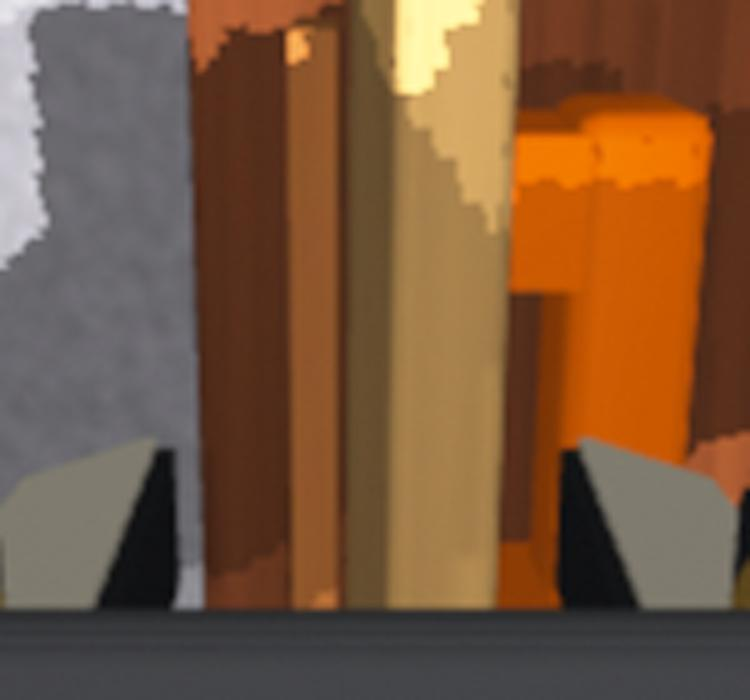

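```bash
python3 -m crank '[[0.55,0,0,-0.01,0],[0.5,0,0,-0.01,0],[0.3,0,0,0,0],[0.1,0,0,0,0],[0,0,0,0,0],[0,0,0,0,0],[0,0,0,0,0],[0,0,0,0,0]]' 40
python3 -m crank '[[0,0,0,0,0],[0,0,0,0,0],[0,0,0,0,0],[0,0,0,0,0],[0,0,0,0,0],[0,0,0,0,0],[0,0,0,0,0],[0,0,0,0,0]]'
python3 - <<'E'
from h import *
snap('wrist','w5.png')
snap('side','s5.png'); crop('s5.png',190,195,260,265,10,'c13.png');crop('w5.png',180,130,330,270,5,'c14.png');
o=arm.observe();p=o['position'];print(p,o['force'],o['width']*92)
E
```

```text
clock: 5.17
position: [0.5321, 0.3347, 0.0683]
ee_rot: [2.464, 1.949, 0.001]
force: [0.5, 0.0, 0.6]
width: 0.146
clock: 5.83
position: [0.5321, 0.3347, 0.0683]
ee_rot: [2.464, 1.949, 0.0]
force: [-0.0, 0.4, 4.8]
width: 0.145
[0.5321098  0.33471011 0.06830907] [ 0.31806426 -0.27349036  4.26793545] 13.596403267833406
```

View pics/c13.png

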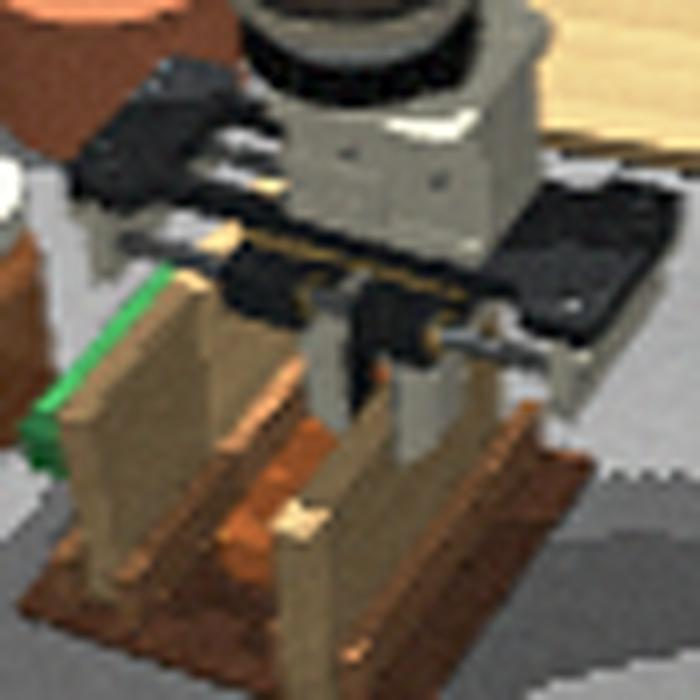

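View pics/c14.png

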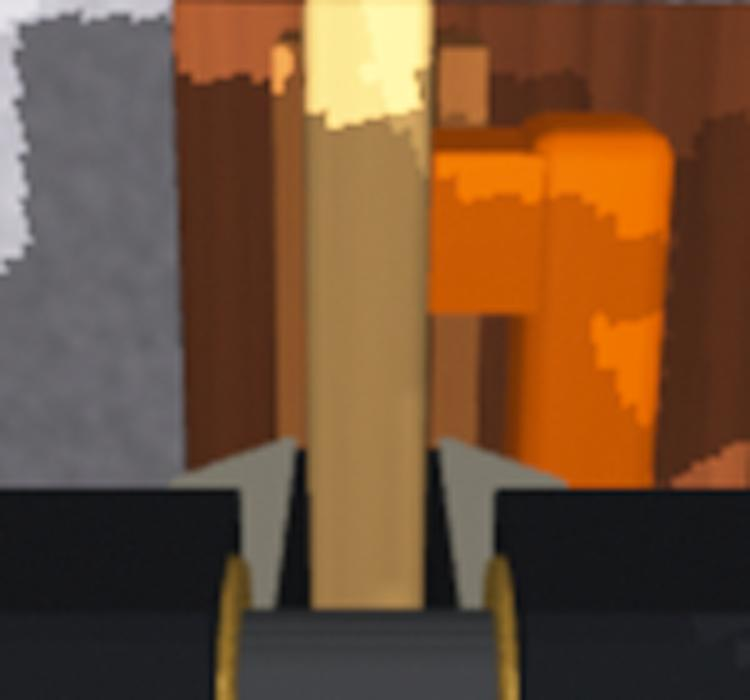

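Both fingers now hold the plate upright (13.6 mm). Lifting.

```bash
python3 -m crank '[[0,0,0,0.01,0],[0,0,0,0.02,0],[0,0,0,0.03,0],[0,0,0,0.04,0],[0,0,0,0.05,0],[0,0,0,0.05,0],[0,0,0,0.03,0],[0,0,0,0,0]]'
python3 - <<'E'
from h import *
snap('side','s6.png'); crop('s6.png',170,150,290,270,6,'c13.png')
snap('wrist','w6.png')
o=arm.observe();p=o['position'];print(p,o['force'],o['width']*92)
def c(X,Y,s=8,x0=255,y0=170): return (X+.5)/s-.5+x0,(Y+.5)/s-.5+y0
B=np.array([pt('top0.png',*c(*q),.012) for q in [(108,80),(462,98),(440,583),(86,567)]])
print(B.round(4),B.mean(0),np.linalg.norm(B[0]-B[1]),np.linalg.norm(B[0]-B[3]))
E
```

```text
clock: 6.6
position: [0.5333, 0.3355, 0.1636]
ee_rot: [-2.463, -1.949, -0.008]
force: [-0.3, 0.1, -1.3]
width: 0.149
[0.53167101 0.3348195  0.16024571] [ 0.26863391 -0.31455375 -2.58556131] 13.649334077105683
[[ 0.5688  0.0768  0.012 ]
 [ 0.5579 -0.0831  0.012 ]
 [ 0.3401 -0.0662  0.012 ]
 [ 0.3499  0.0913  0.012 ]] [0.45415951 0.00470096 0.012     ] 0.16031679306581298 0.21936088236201493
```

View pics/c13.png

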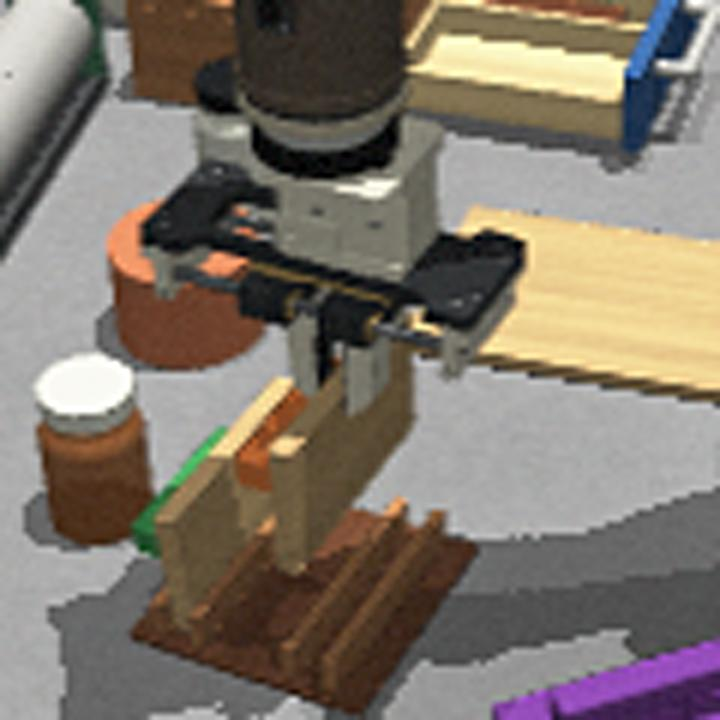

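```bash
python3 -m crank '[[0,-0.007,-0.03,0,0.014],[0,-0.007,-0.06,0,0.014],[0,-0.007,-0.075,0,0.014],[0,-0.007,-0.075,0,0.014],[0,-0.007,-0.075,0,0.014],[0,-0.007,-0.075,0,0.014],[0,-0.007,-0.075,0,0.014],[0,-0.007,-0.075,0,0.014]]'
python3 -m crank '[[0,-0.007,-0.075,0,0.014],[0,-0.007,-0.075,0,0.014],[0,-0.007,-0.075,0,0.014],[0,-0.007,-0.055,0,0.014],[0,0,0,-0.04,0],[0,0,0,-0.06,0],[0,0,0,-0.04,0],[0,0,0,0,0]]'
python3 - <<'E'
from h import *
snap('side','s7.png'); crop('s7.png',200,130,340,250,5,'c13.png')
o=arm.observe();p=o['position'];print(p,o['ee_rot'],o['force'],o['width']*92)
E
```

```text
clock: 7.37
position: [0.5077, 0.1161, 0.1589]
ee_rot: [-2.343, -2.091, 0.004]
force: [0.4, -0.0, -2.2]
width: 0.151
clock: 8.03
position: [0.4946, 0.0057, 0.1007]
ee_rot: [-2.28, -2.156, 0.009]
force: [-0.3, -0.0, -2.7]
width: 0.152
[0.49569289 0.0057833  0.10227977] [-2.28109504 -2.15615468  0.00720126] [ 0.21702167  0.54425662 -1.79469781] 13.171286192032152
```

View pics/c13.png

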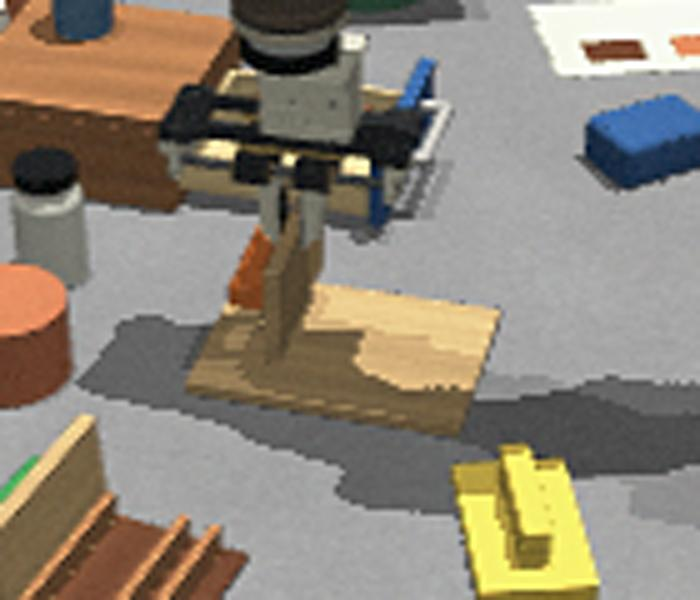

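```bash
python3 -m crank '[[0,0,0,-0.02,0],[0,0,0,-0.02,0],[0,0,0,-0.015,0],[0,0,0,-0.01,0],[0,0,0,0,0],[0,0,0,0,0],[0,0,0,0,0],[0,0,0,0,0]]'
python3 - <<'E'
from h import *
snap('side','s8.png'); crop('s8.png',200,130,340,250,5,'c13.png')
o=arm.observe();p=o['position'];print(p,o['ee_rot'],o['force'],o['width']*92)
E
```

```text
clock: 8.75
position: [0.4986, 0.0067, 0.0785]
ee_rot: [2.283, 2.158, 0.001]
force: [-0.4, 0.3, -1.8]
width: 0.148
[0.49861348 0.00667068 0.07847387] [2.28256326e+00 2.15804280e+00 8.80767616e-04] [ 0.06988148  1.69099256 -2.19936236] 13.4680135303454
```

View pics/c13.png

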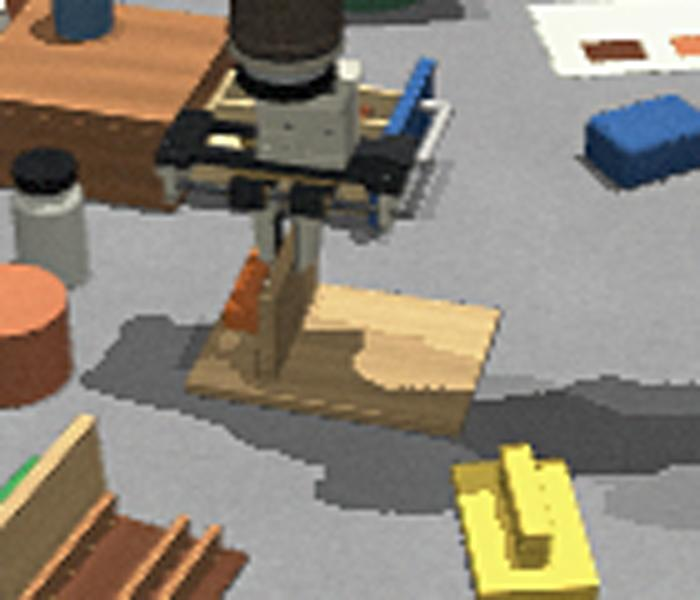

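```bash
python3 -m crank '[[0,0,0,-0.006,0],[0,0,0,-0.006,0],[0,0,0,0,0],[0,0,0,0,0],[1,-0.015,0.001,0,0],[1,-0.018,0.001,0.002,0],[1,-0.018,0.001,0.002,0],[1,-0.018,0.001,0.002,0]]'
python3 - <<'E'
from h import *
o=arm.observe();p=o['position'];print(p,o['ee_rot'],o['force'],o['width']*92)
snap('side','s9.png'); crop('s9.png',200,130,340,250,5,'c13.png')
E
```

```text
clock: 9.47
position: [0.4695, 0.0082, 0.0756]
ee_rot: [-2.283, -2.158, 0.001]
force: [-0.6, 0.6, 0.2]
width: 0.392
[0.46947397 0.00821833 0.07561968] [-2.28259544e+00 -2.15784813e+00  8.89599703e-04] [-0.57408532  0.5952167   0.2341021 ] 36.06189596359142
```

View pics/c13.png

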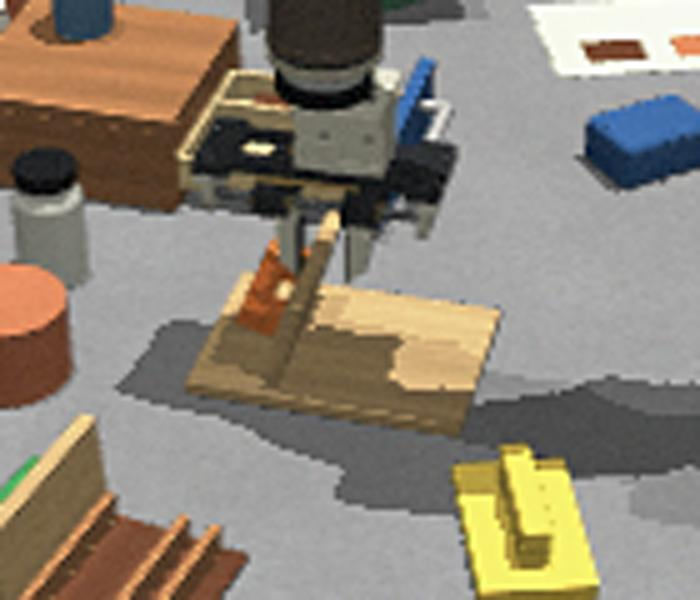

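```bash
python3 -m crank '[[1,-0.02,0.001,0.003,0],[1,-0.02,0.001,0.004,0],[1,-0.02,0.001,0.005,0],[1,-0.02,0.001,0.01,0],[1,-0.02,0.001,0.02,0],[1,0,0,0.03,0],[1,0,0,0.05,0],[1,0,0,0.05,0]]'
python3 - <<'E'
from h import *
o=arm.observe();p=o['position'];print(p,o['ee_rot'],o['force'],o['width']*92)
snap('side','s10.png'); crop('s10.png',200,130,340,250,5,'c13.png')
E
```

```text
clock: 10.18
position: [0.4295, 0.0101, 0.1452]
ee_rot: [-2.283, -2.158, 0.002]
force: [0.8, 0.2, 0.2]
width: 0.983
[0.4295458  0.01007867 0.14521844] [-2.28266611e+00 -2.15766290e+00  1.66868473e-03] [0.79671472 0.23185626 0.18044925] 90.45143797824139
```

View pics/c13.png

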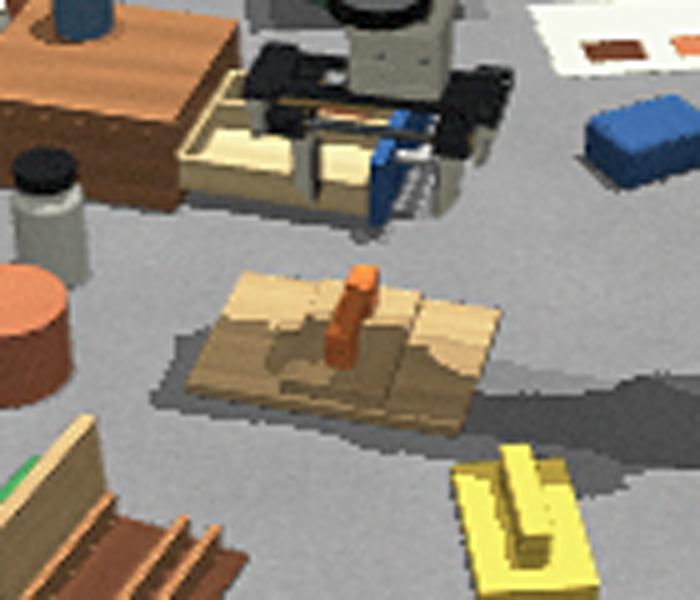

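```bash
python3 -m crank '[[1,0.03,-0.03,0.05,0],[1,0.03,-0.03,0.05,0],[1,0,-0.03,0.05,0],[1,0,0,0.05,0],[0.6,0,0,0,0],[0.6,0,0,0,0],[0.6,0,0,0,0],[0.6,0,0,0,0]]'
python3 - <<'E'
from h import *
o=arm.observe();p=o['position'];print(p,o['ee_rot'],o['force'],o['width']*92)
snap('wrist','w11.png');snap('top','t11.png'); crop('t11.png',255,170,325,250,8,'c15.png')
E
```

```text
clock: 10.9
position: [0.4539, -0.0254, 0.2237]
ee_rot: [-2.281, -2.158, 0.002]
force: [-0.1, -0.5, 0.0]
width: 0.763
[ 0.45385395 -0.02538446  0.22367132] [-2.2814459e+00 -2.1582593e+00  1.8478095e-03] [-0.13358023 -0.54929391  0.04459174] 70.20941551169744
```

View pics/w11.png

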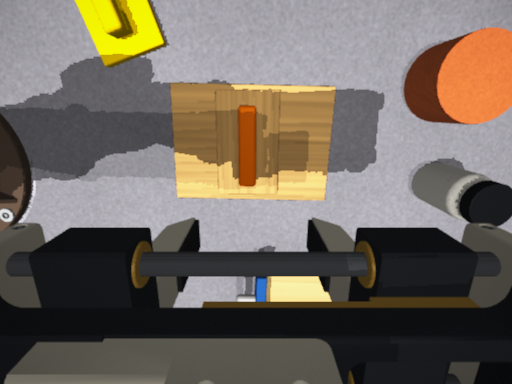

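View pics/t11.png

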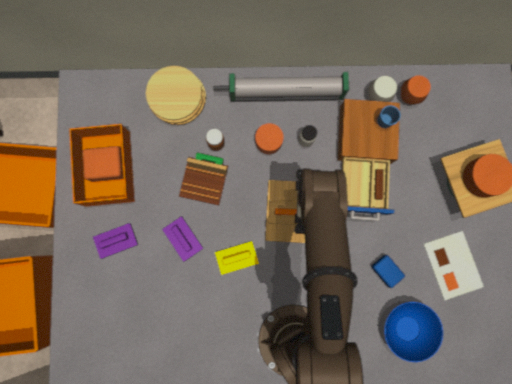

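```bash
python3 - <<'E'
from h import *
crop('w11.png',165,75,345,210,4,'c15.png')
im=load('w11.png')[0].astype(int); m=((im[...,0]>im[...,1]*2.2)&(im[...,0]>90)&(im[...,2]<60)).astype(np.uint8); m[:,:200]=0;m[:,300:]=0;m[:80]=0;m[220:]=0
ys,xs=np.nonzero(m);print(xs.min(),xs.max(),ys.min(),ys.max())
r=cv2.minAreaRect(np.c_[xs,ys].astype(np.float32));bx=cv2.boxPoints(r);print(bx)
P=np.array([pt('w11.png',*q,.060) for q in bx]);print(P.round(4),P.mean(0))
E
```

```text
239 255 106 185
[[239. 106.]
 [255. 106.]
 [255. 185.]
 [239. 185.]]
[[ 0.4416  0.0584  0.06  ]
 [ 0.4604  0.0573  0.06  ]
 [ 0.4552 -0.0388  0.06  ]
 [ 0.4348 -0.0376  0.06  ]] [0.44800389 0.00981815 0.06      ]
```

View pics/c15.png

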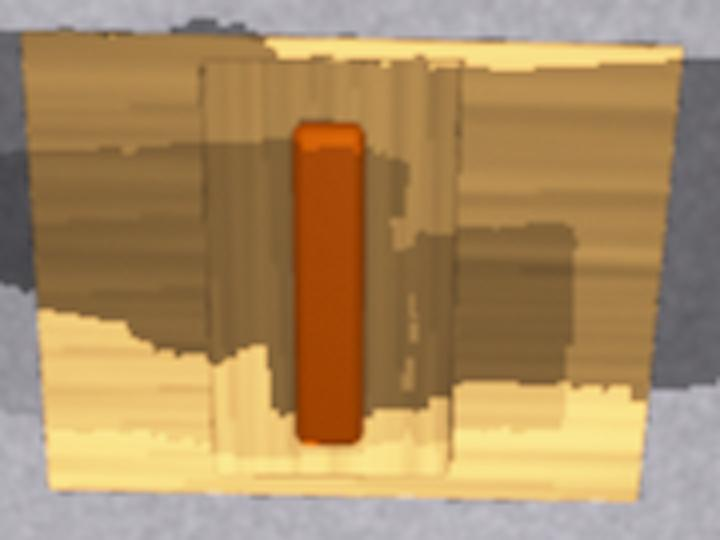

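```bash
python3 -m crank '[[0.6,-0.005,0.03,0,0],[0.6,-0.005,0.03,-0.05,0],[0.6,-0.005,0.026,-0.08,0],[0.6,0,0,-0.09,0],[0.6,0,0,-0.08,0],[0.6,0,0,-0.05,0],[0.6,0,0,0,0],[0.6,0,0,0,0]]' 30
python3 - <<'E'
from h import *
o=arm.observe();p=o['position'];print(p,o['ee_rot'],o['force'],o['width']*92)
snap('wrist','w12.png'); crop('w12.png',150,50,350,220,4,'c15.png')
E
```

```text
clock: 11.67
position: [0.4478, 0.0083, 0.0839]
ee_rot: [-2.282, -2.157, 0.005]
force: [0.1, -0.1, 1.0]
width: 0.6
[0.44777019 0.00831504 0.08387328] [-2.2823606  -2.1569636   0.00467297] [ 0.10865831 -0.14079775  1.01929997] 55.17678816178838
```

View pics/w12.png

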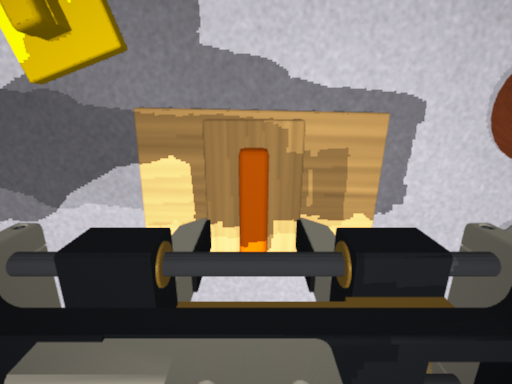

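```bash
python3 -m crank '[[0.6,0,0,-0.04,0],[0.6,0,0,-0.035,0],[0.6,0,0,-0.01,0],[0.6,0,0,0,0],[0.2,0,0,0,0],[0,0,0,0,0],[0,0,0,0,0],[0,0,0,0,0]]' 30
python3 -m crank '[[0,0,0,0,0],[0,0,0,0,0],[0,0,0,0,0],[0,0,0,0,0],[0,0,0,0.01,0],[0,0,0,0.02,0],[0,0,0,0.04,0],[0,0,0,0.05,0]]'
python3 -m crank '[[0,0,0,0.05,0],[0,0,0,0.06,0],[0,0,0,0.06,0],[0,0,0,0.04,0],[0,0,0,0,0],[0,0,0,0,0],[0,0,0,0,0],[0,0,0,0,0]]'
python3 - <<'E'
from h import *
o=arm.observe();p=o['position'];print(p,o['ee_rot'],o['force'],o['width']*92,o['joints'])
snap('wrist','w13.png'); snap('side','s13.png');crop('s13.png',200,100,340,220,5,'c13.png')
E
```

```text
clock: 12.38
position: [0.4492, 0.0088, 0.0512]
ee_rot: [2.282, 2.158, 0.002]
force: [-0.9, -0.5, 0.9]
width: 0.361
clock: 13.05
position: [0.4477, 0.0083, 0.0987]
ee_rot: [-2.283, -2.157, 0.004]
force: [1.2, -0.3, -1.7]
width: 0.224
clock: 13.72
position: [0.4479, 0.0086, 0.1816]
ee_rot: [-2.282, -2.158, 0.003]
force: [-0.1, 0.6, -1.9]
width: 0.224
[0.44787175 0.00857322 0.18156873] [-2.28220446 -2.15762423  0.00274814] [-0.07020365  0.59307653 -1.89902201] 20.584836882813082 [-0.58524661  0.19339761  0.52759709  2.065973   -0.1220165   0.9135516
 -0.04693737]
```

View pics/c13.png

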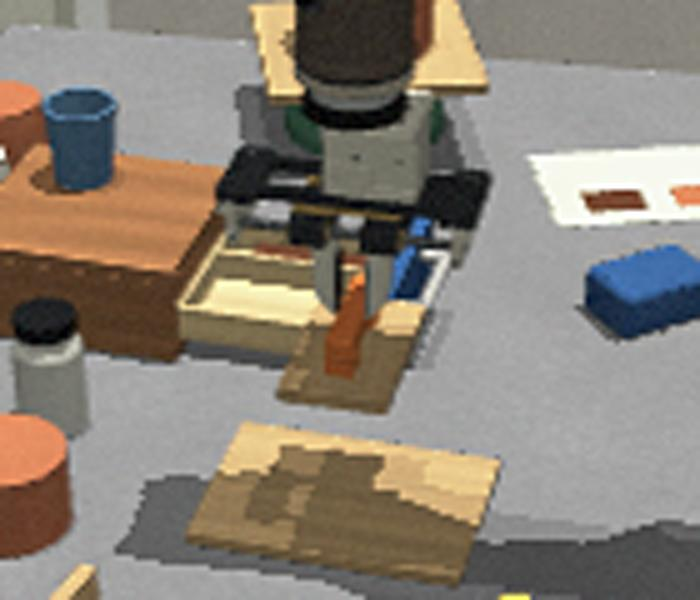

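View pics/w13.png

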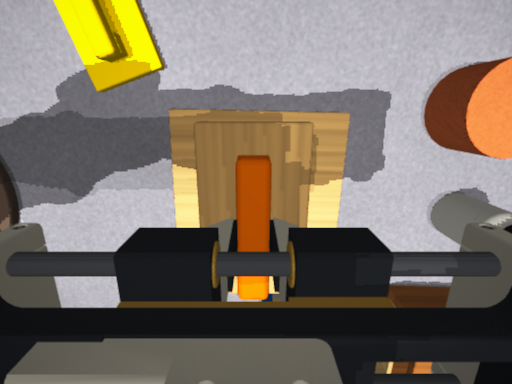

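```bash
python3 - <<'E'
from h import *
crop('top0.png',335,150,405,225,10,'c16.png')
E
```

```text
(no output)
```

View pics/c16.png

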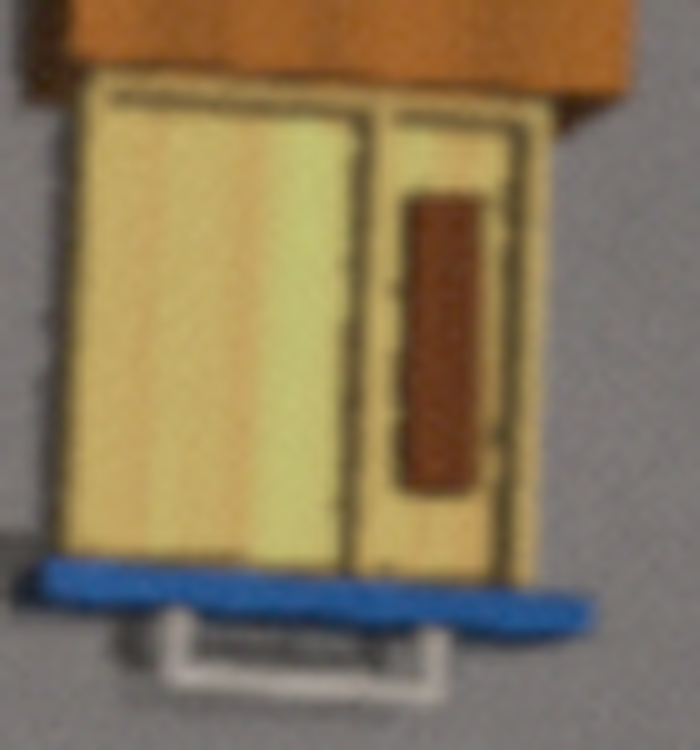

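```bash
python3 - <<'E'
from h import *
def c(X,Y,s=10,x0=335,y0=150): return (X+.5)/s-.5+x0,(Y+.5)/s-.5+y0
g=lambda X,Y,z: pt('top0.png',*c(X,Y),z)[:2]
th=np.radians(-4.2);x=np.array([np.cos(th),np.sin(th)]);y=np.array([-x[1],x[0]])
def s(n,p): print(n,p.round(4),'xt',(p@x).round(4),'yt',(p@y).round(4))
s('divtop',g(372,115,.047));s('divtop',g(358,560,.047))
s('divfloor',g(356,115,.021));s('divfloor',g(342,560,.021))
s('backtop',g(230,92,.047));s('backfloor',g(230,108,.021));s('backtop inner',g(130,92,.047))
s('leftwall outer',g(85,110,.047));s('leftwall outer',g(62,550,.047))
s('rightwall inner top',g(525,125,.047));s('rightwall outer',g(550,125,.047))
s('panel L out',g(40,597,.079));s('panel L in',g(45,560,.079));s('panel R',g(595,600,.079));s('panel Rout',g(590,632,.079))
s('pull L',g(165,680,.057));s('pull R',g(445,690,.057))
E
```

```text
divtop [ 0.6243 -0.293 ] xt 0.6441 yt -0.2465
divtop [ 0.4651 -0.2804] xt 0.4844 yt -0.2456
divfloor [ 0.6292 -0.2941] xt 0.649 yt -0.2472
divfloor [ 0.4676 -0.2814] xt 0.4869 yt -0.2464
backtop [ 0.6334 -0.2426] xt 0.6495 yt -0.1956
backfloor [ 0.6325 -0.2485] xt 0.649 yt -0.2015
backtop inner [ 0.634  -0.2069] xt 0.6475 yt -0.1599
leftwall outer [ 0.6277 -0.1905] xt 0.64 yt -0.1441
leftwall outer [ 0.4704 -0.1761] xt 0.4821 yt -0.1411
rightwall inner top [ 0.6198 -0.3475] xt 0.6436 yt -0.3012
rightwall outer [ 0.6197 -0.3564] xt 0.6441 yt -0.3101
panel L out [ 0.4513 -0.1616] xt 0.4619 yt -0.1281
panel L in [ 0.4641 -0.1638] xt 0.4749 yt -0.1294
panel R [ 0.4471 -0.3536] xt 0.4718 yt -0.3199
panel Rout [ 0.436  -0.3513] xt 0.4606 yt -0.3184
pull L [ 0.4233 -0.2083] xt 0.4375 yt -0.1768
pull R [ 0.4182 -0.3062] xt 0.4395 yt -0.2747
```

```bash
python3 -m crank '[[0,0.017,-0.04,0,-0.105],[0,0.017,-0.045,0,-0.109],[0,0.017,-0.045,0,-0.109],[0,0.017,-0.045,0,-0.109],[0,0.017,-0.045,0,-0.109],[0,0.017,-0.045,0,-0.109],[0,0.017,-0.045,0,-0.109],[0,0.017,-0.045,0,-0.109]]'
python3 -m crank '[[0,0.017,-0.045,0,-0.109],[0,0.017,-0.045,0,-0.109],[0,0.017,-0.045,0,-0.109],[0,0.017,-0.045,0,-0.109],[0,0.017,-0.045,0,-0.109],[0,0.017,-0.045,0,-0.109],[0,0,0,0,0],[0,0,0,0,0]]'
cat >> h.py <<'E'
from scipy.spatial.transform import Rotation as R
def st():
    o=arm.observe();m=R.from_rotvec(o['ee_rot']).as_matrix();print(o['clock'],o['position'].round(4),'yaw',np.degrees(np.arctan2(m[1,1],m[0,1])).round(2),o['force'].round(2),(o['width']*92).round(1),o['joints'].round(2))
E
python3 - <<'E'
from h import *
st()
snap('wrist','w14.png'); snap('side','s14.png');snap('top','t14.png');crop('t14.png',320,70,420,230,5,'c13.png')
st()
E
```

```text
clock: 14.48
position: [0.503, -0.1342, 0.1818]
ee_rot: [-3.001, -0.929, 0.002]
force: [0.6, 0.2, -1.5]
width: 0.225
clock: 15.15
position: [0.5434, -0.2423, 0.1815]
ee_rot: [3.138, -0.125, -0.003]
force: [-0.8, 0.7, -1.1]
width: 0.229Traceback (most recent call last):
  File "<stdin>", line 2, in <module>
  File "h.py", line 16, in st
    o=arm.observe();m=R.from_rotvec(o['ee_rot']).as_matrix();print(o['clock'],o['position'].round(4),'yaw',np.degrees(np.arctan2(m[1,1],m[0,1])).round(2),o['force'].round(2),(o['width']*92).round(1),o['joints'].round(2))
                                                                                                                                                                              ^^^^^^^^^^^^^^^^^^^^^
AttributeError: 'float' object has no attribute 'round'
```

```bash
sed -i "s/(o\['width'\]\*92).round(1)/round(o['width']*92,1)/" h.py
python3 - <<'E'
from h import *
st()
snap('wrist','w14.png'); snap('side','s14.png');crop('s14.png',180,80,320,200,5,'c13.png')
st()
E
```

```text
15.15 [ 0.5434 -0.2423  0.1815] yaw -94.57 [-0.83  0.69 -1.14] 21.1 [-0.27  0.54  0.91  1.75 -0.47  1.09 -0.86]
15.25 [ 0.5435 -0.2405  0.1817] yaw -94.41 [ 0.49  0.62 -1.47] 20.8 [-0.27  0.54  0.91  1.75 -0.47  1.09 -0.86]
```

View pics/w14.png

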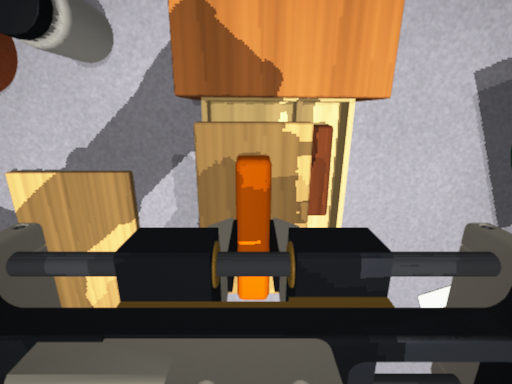

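View pics/c13.png

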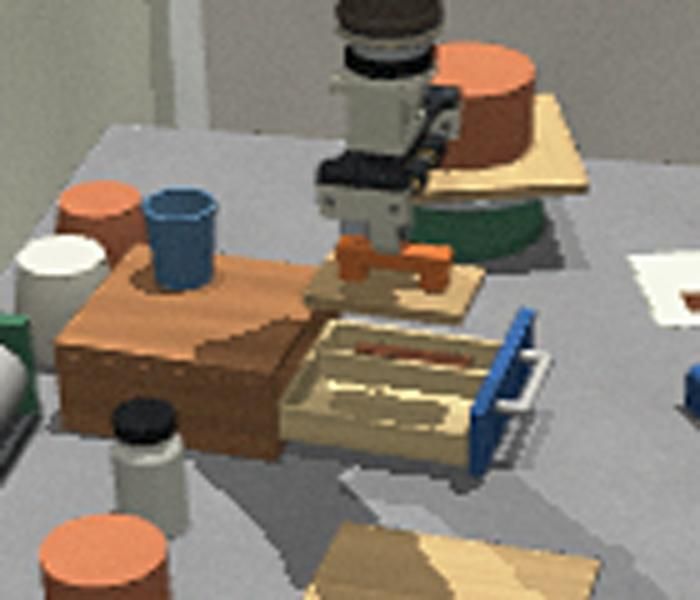

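```bash
python3 - <<'E'
from h import *
crop('w14.png',185,85,365,235,4,'c17.png')
E
```

```text
(no output)
```

View pics/c17.png

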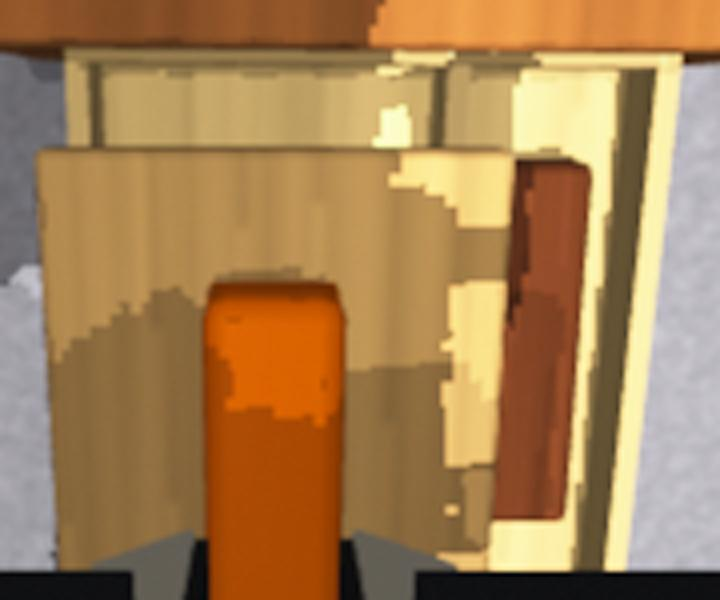

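```bash
python3 - <<'E'
from h import *
def c(X,Y,s=4,x0=185,y0=85): return (X+.5)/s-.5+x0,(Y+.5)/s-.5+y0
th=np.radians(-4.2);x=np.array([np.cos(th),np.sin(th)]);y=np.array([-x[1],x[0]])
def s(n,X,Y,z): p=pt('w14.png',*c(X,Y),z)[:2];print(n,p.round(4),'xt',(p@x).round(4),'yt',(p@y).round(4))
s('left outer',67,100,.047);s('left inner',89,100,.047);s('div L',430,100,.047);s('div R',447,100,.047);s('right in',648,100,.047);s('right out',677,100,.047);s('right out low',610,565,.047);s('back in',250,70,.047);s('backfl',250,77,.021)
s('plate FL',38,150,.1567);s('plate FR',515,150,.1567);s('plate L',62,565,.1567)
s('handleFL',208,288,.1907);s('handleFR',342,288,.1907)
p=arm.observe()['position'][:2];print(p@x,p@y)
E
```

```text
left outer [ 0.6243 -0.1917] xt 0.6367 yt -0.1454
left inner [ 0.6238 -0.1976] xt 0.6366 yt -0.1513
div L [ 0.6165 -0.2888] xt 0.636 yt -0.2428
div R [ 0.6161 -0.2933] xt 0.636 yt -0.2474
right in [ 0.6118 -0.3471] xt 0.6356 yt -0.3013
right out [ 0.6112 -0.3548] xt 0.6356 yt -0.3091
right out low [ 0.4765 -0.3381] xt 0.5 yt -0.3023
back in [ 0.628  -0.2413] xt 0.644 yt -0.1946
backfl [ 0.6268 -0.2406] xt 0.6428 yt -0.1941
plate FL [ 0.6147 -0.2058] xt 0.6281 yt -0.1602
plate FR [ 0.6081 -0.2876] xt 0.6276 yt -0.2423
plate L [ 0.5374 -0.1993] xt 0.5505 yt -0.1594
handleFL [ 0.5941 -0.2351] xt 0.6097 yt -0.191
handleFR [ 0.5925 -0.2547] xt 0.6096 yt -0.2106
0.5596467623514685 -0.20006182374756273
```

```bash
python3 -m crank '[[0,0,0.006,0,0],[0,0,0,-0.05,0],[0,0,0,-0.07,0],[0,0,0,-0.06,0],[0,0,0,-0.04,0],[0,0,0,-0.02,0],[0,0,0,0,0],[0,0,0,0,0]]'
python3 - <<'E'
from h import *
st()
snap('wrist','w15.png'); snap('side','s15.png');crop('s15.png',180,80,320,200,5,'c13.png');crop('w15.png',185,85,365,235,4,'c17.png')
st()
E
```

```text
clock: 15.92
position: [0.5441, -0.2386, 0.087]
ee_rot: [-3.139, 0.123, -0.0]
force: [1.0, -0.5, -2.4]
width: 0.224
15.9167 [ 0.5441 -0.2386  0.087 ] yaw -94.49 [ 0.96 -0.47 -2.39] 20.6 [-0.21  0.64  0.81  1.84 -0.58  0.91 -0.77]
16.0167 [ 0.5447 -0.2392  0.0878] yaw -94.51 [-0.16 -0.32 -1.42] 21.1 [-0.21  0.64  0.82  1.84 -0.58  0.91 -0.77]
```

View pics/c17.png

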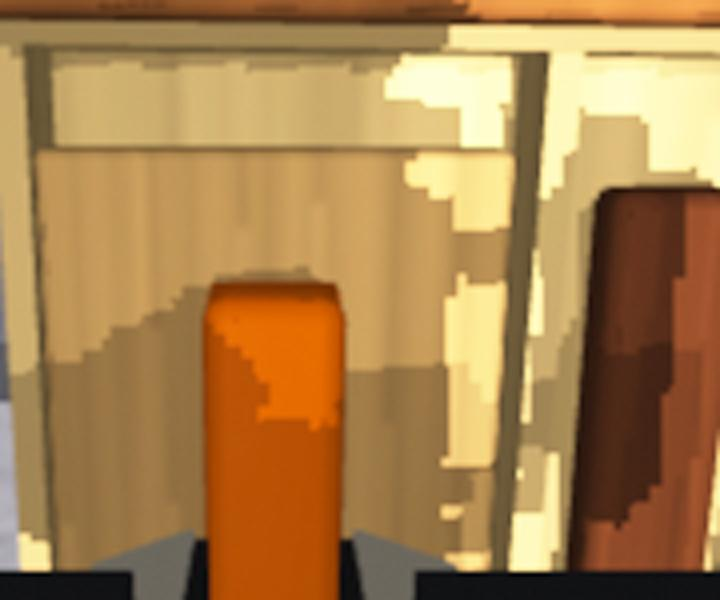

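View pics/c13.png

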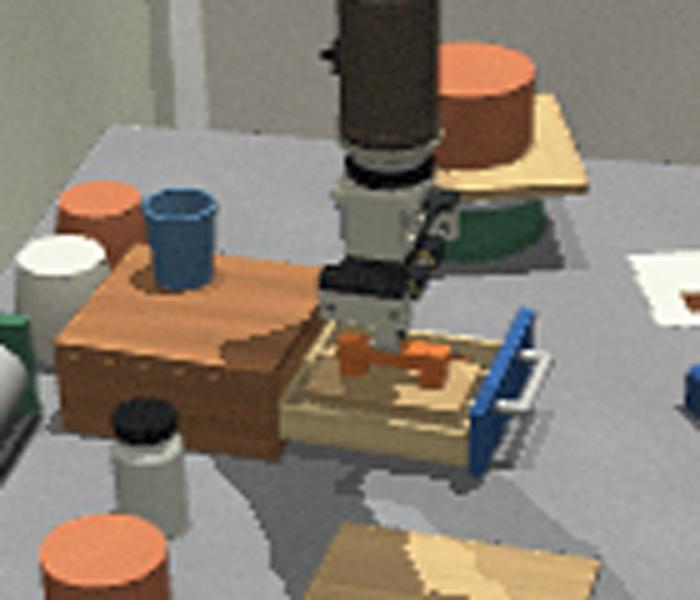

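```bash
python3 -m crank '[[0,0,-0.004,0,0],[0,0,0,-0.015,0],[0,0,0,-0.02,0],[0,0,0,-0.016,0],[0,0,0,-0.01,0],[0,0,0,0,0],[0,0,0,0,0],[0,0,0,0,0]]'
python3 - <<'E'
from h import *
st()
snap('wrist','w16.png'); snap('side','s16.png');crop('s16.png',180,80,320,200,5,'c13.png');crop('w16.png',185,85,365,235,4,'c17.png')
st()
E
```

```text
clock: 16.68
position: [0.544, -0.2407, 0.0622]
ee_rot: [3.139, -0.125, -0.0]
force: [1.1, -0.3, -0.8]
width: 0.222
16.6833 [ 0.544  -0.2407  0.0622] yaw -94.55 [ 1.1  -0.32 -0.82] 20.4 [-0.19  0.67  0.79  1.86 -0.61  0.87 -0.75]
16.7833 [ 0.5441 -0.2407  0.0624] yaw -94.54 [-0.6  -0.4  -2.69] 20.4 [-0.19  0.67  0.79  1.86 -0.61  0.87 -0.75]
```

View pics/c17.png

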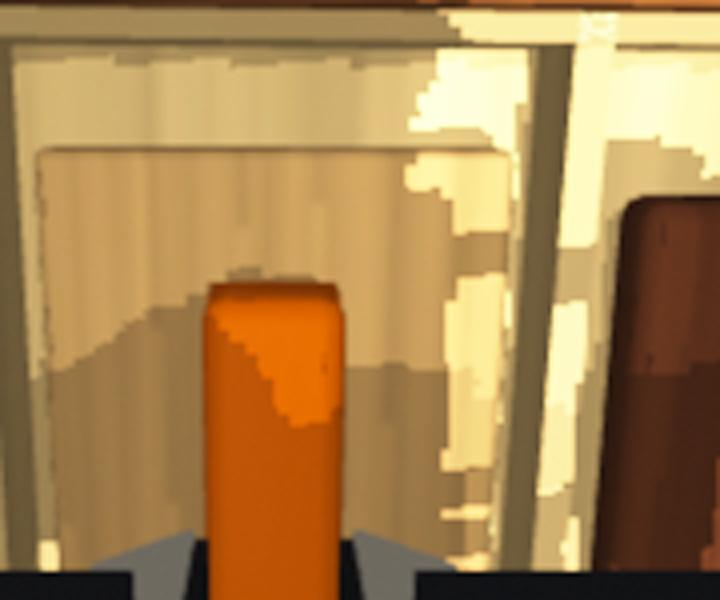

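View pics/c13.png

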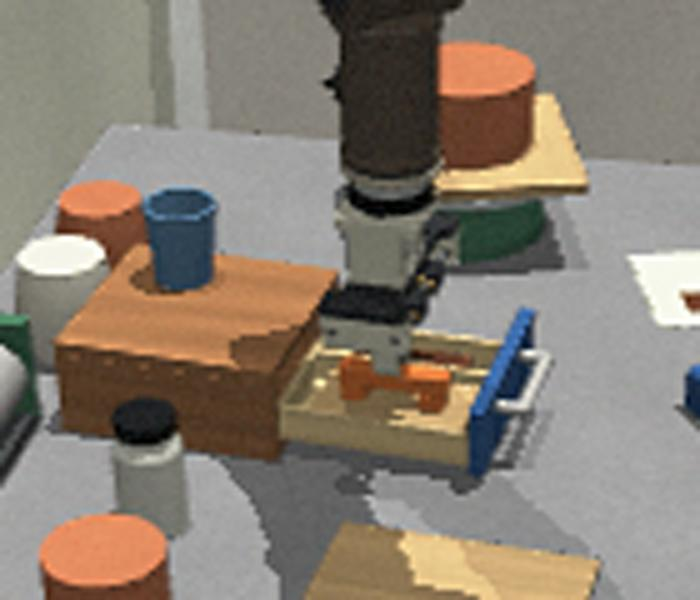

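```bash
python3 -m crank '[[0,0,0,-0.003,0],[0,0,0,-0.002,0],[0,0,0,0,0],[0.43,0,0,0,0],[0.43,0,0,0,0],[0.43,0,0,0,0],[0.43,0,0,0,0],[0.43,0,0,0,0]]'
python3 -m crank '[[0.43,0,0,0.02,0],[0.43,0,0,0.04,0],[0.43,0,0,0.07,0],[0.43,0,0,0.07,0],[0.43,0,0,0.07,0],[0.43,0,0,0.05,0],[0.43,0,0,0,0],[0.43,0,0,0,0]]'
python3 - <<'E'
from h import *
st()
snap('wrist','w17.png'); snap('side','s17.png');crop('s17.png',180,80,320,200,5,'c13.png');crop('w17.png',175,75,355,235,4,'c17.png')
st()
E
```

```text
clock: 17.45
position: [0.544, -0.2406, 0.0603]
ee_rot: [3.139, -0.124, 0.0]
force: [-0.2, 1.0, -0.7]
width: 0.429
clock: 18.12
position: [0.5446, -0.2409, 0.1897]
ee_rot: [3.139, -0.124, 0.004]
force: [-0.5, 0.2, -1.2]
width: 0.427
18.1167 [ 0.5446 -0.2409  0.1897] yaw -94.53 [-0.53  0.15 -1.23] 39.3 [-0.28  0.53  0.91  1.74 -0.47  1.1  -0.86]
18.2167 [ 0.5436 -0.2401  0.1877] yaw -94.53 [ 0.14 -0.25 -0.12] 39.8 [-0.28  0.53  0.91  1.74 -0.47  1.1  -0.86]
```

View pics/c17.png

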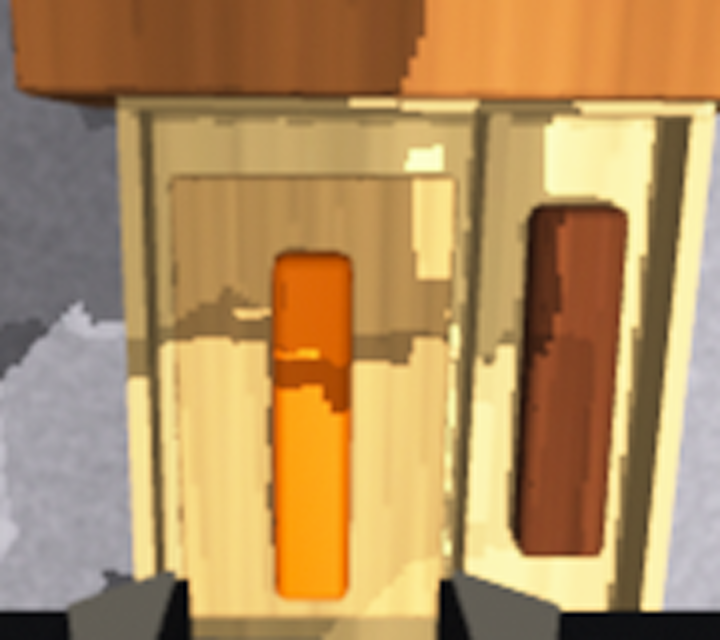

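View pics/c13.png

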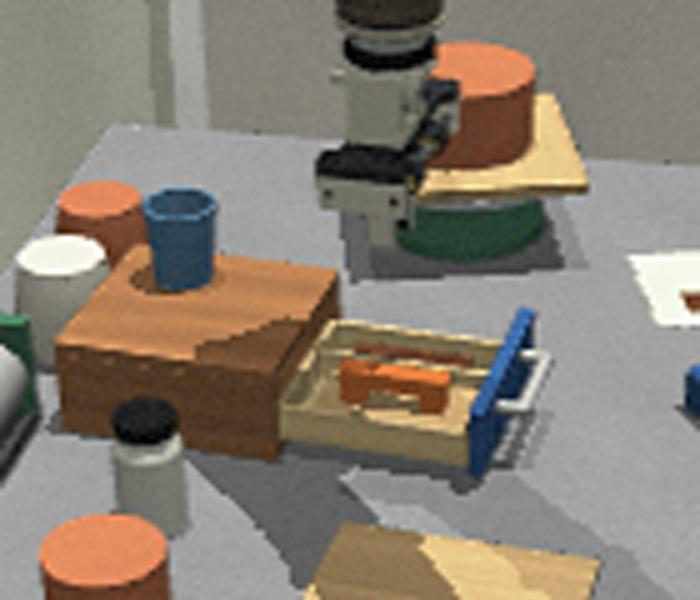

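```bash
python3 -m crank '[[0.43,-0.04,-0.004,0,0],[0.43,-0.06,-0.004,0,0],[0.43,-0.07,-0.005,0,0],[0.43,-0.08,-0.005,0,0],[0.43,-0.08,-0.005,0,0],[0.43,-0.07,-0.005,0,0],[0.43,-0.04,-0.005,0,0],[0.43,0,0,0,0]]'
python3 -m crank '[[0.2,0,0,-0.05,0],[0.2,0,0,-0.07,0],[0.2,0,0,-0.07,0],[0.2,0,0,-0.07,0],[0.2,0,0,-0.05,0],[0.2,0,0,-0.02,0],[0.2,0,0,0,0],[0.2,0,0,0,0]]'
python3 - <<'E'
from h import *
st()
snap('side','s18.png');crop('s18.png',180,80,320,200,5,'c13.png')
E
```

```text
clock: 18.88
position: [0.3636, -0.2535, 0.1872]
ee_rot: [-3.136, 0.13, 0.004]
force: [-0.1, 0.2, -0.1]
width: 0.431
clock: 19.55
position: [0.3679, -0.254, 0.0562]
ee_rot: [3.139, -0.125, -0.001]
force: [0.1, 0.2, 1.0]
width: 0.202
19.55 [ 0.3679 -0.254   0.0562] yaw -94.56 [0.06 0.16 1.01] 18.5 [-0.11  0.48  0.81  2.22 -0.58  0.66 -0.54]
```

View pics/c13.png

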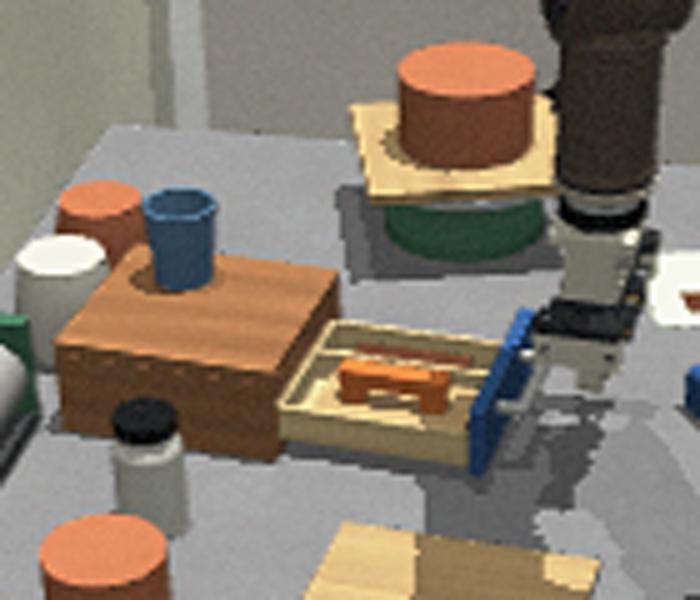

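```bash
python3 -m crank '[[0.2,0.02,-0.0015,0,0],[0.2,0.025,-0.0018,0,0],[0.2,0.025,-0.0018,0,0],[0.2,0.025,-0.0018,0,0],[0.2,0.025,-0.0018,0,0],[0.2,0.025,-0.0018,0,0],[0.2,0.025,-0.0018,0,0],[0.2,0.025,-0.0018,0,0]]'
python3 - <<'E'
from h import *
st()
snap('side','s19.png');crop('s19.png',180,80,320,200,5,'c13.png')
E
```

```text
clock: 20.27
position: [0.4466, -0.2595, 0.0561]
ee_rot: [3.139, -0.125, -0.001]
force: [-2.1, -0.9, 1.6]
width: 0.196
20.2667 [ 0.4466 -0.2595  0.0561] yaw -94.55 [-2.07 -0.88  1.57] 18.0 [-0.13  0.58  0.79  2.06 -0.6   0.75 -0.62]
```

View pics/c13.png

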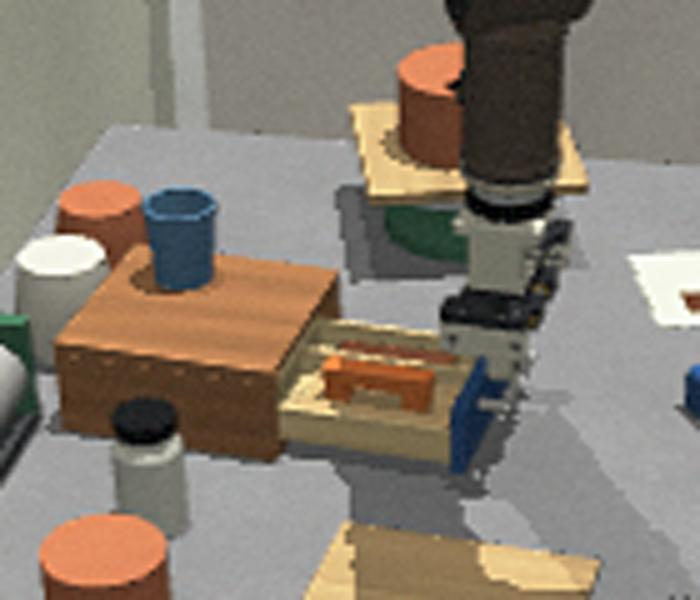

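```bash
python3 -m crank '[[0.2,0.03,-0.0022,0,0],[0.2,0.03,-0.0022,0,0],[0.2,0.03,-0.0022,0,0],[0.2,0.03,-0.0022,0,0],[0.2,0.03,-0.0022,0,0],[0.2,0.03,-0.0022,0,0],[0.2,0.03,-0.0022,0,0],[0.2,0.02,-0.0015,0,0]]'
python3 -m crank '[[0.2,0.015,-0.001,0,0],[0.2,0.012,-0.001,0,0],[0.2,0.012,-0.001,0,0],[0.2,0.01,-0.0008,0,0],[0.2,0.008,-0.0006,0,0],[0.2,0,0,0,0],[0.2,0,0,0,0],[0.2,0,0,0,0]]'
python3 - <<'E'
from h import *
st()
snap('side','s20.png');crop('s20.png',180,80,320,200,5,'c13.png')
E
```

```text
clock: 20.98
position: [0.5389, -0.2669, 0.0561]
ee_rot: [3.138, -0.124, 0.0]
force: [-1.4, -1.3, 2.6]
width: 0.198
clock: 21.65
position: [0.5611, -0.2675, 0.0562]
ee_rot: [-3.139, 0.123, -0.001]
force: [1.0, -0.5, 1.8]
width: 0.2
21.65 [ 0.5611 -0.2675  0.0562] yaw -94.51 [ 0.95 -0.46  1.79] 18.4 [-0.13  0.71  0.77  1.79 -0.63  0.9  -0.73]
```

View pics/c13.png

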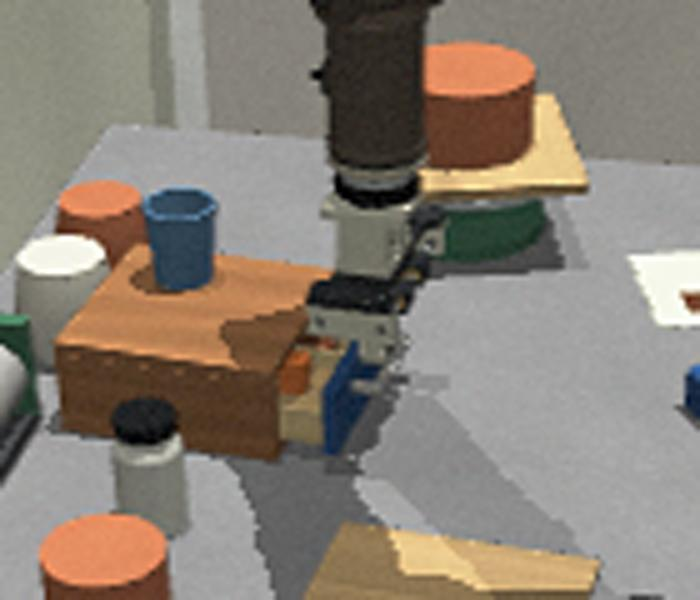

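```bash
python3 -m crank '[[0.2,0.01,-0.0008,0,0],[0.2,0.014,-0.001,0,0],[0.2,0.014,-0.001,0,0],[0.2,0.014,-0.001,0,0],[0.2,0.008,-0.0006,0,0],[0.2,0.006,-0.0004,0,0],[0.2,0,0,0,0],[0.2,0,0,0,0]]'
python3 - <<'E'
from h import *
st()
snap('side','s21.png');crop('s21.png',180,80,320,200,5,'c13.png')
E
```

```text
clock: 22.37
position: [0.5878, -0.2699, 0.0562]
ee_rot: [3.139, -0.124, 0.001]
force: [1.6, -0.1, 1.9]
width: 0.201
22.3667 [ 0.5878 -0.2699  0.0562] yaw -94.52 [ 1.58 -0.09  1.85] 18.5 [-0.13  0.75  0.77  1.73 -0.63  0.93 -0.75]
```

View pics/c13.png

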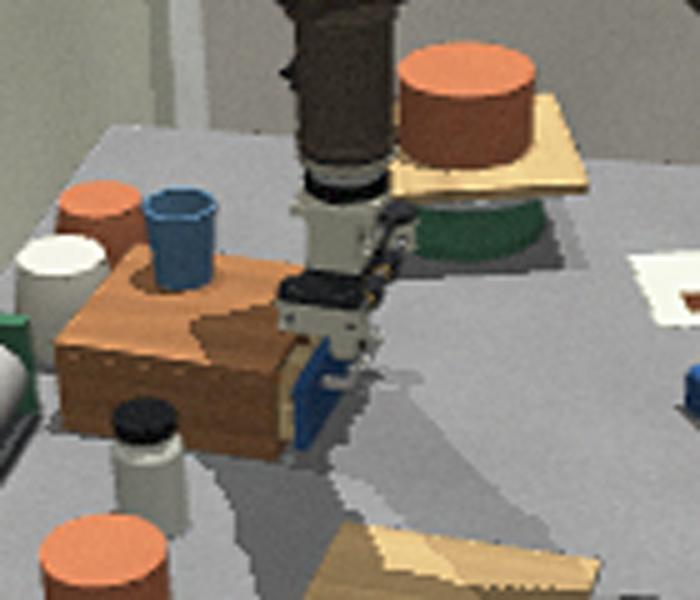

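```bash
python3 -m crank '[[0.2,0.007,-0.0005,0,0],[0.2,0.007,-0.0005,0,0],[0.2,0.006,-0.0004,0,0],[0.2,0.005,-0.0003,0,0],[0.2,0.003,0,0,0],[0.2,0,0,0,0],[0.2,0,0,0,0],[0.2,0,0,0,0]]'
python3 - <<'E'
from h import *
st()
snap('side','s22.png');crop('s22.png',200,110,300,190,8,'c13.png')
E
```

```text
clock: 23.08
position: [0.5986, -0.2706, 0.0562]
ee_rot: [3.139, -0.124, 0.001]
force: [0.9, -1.5, 1.6]
width: 0.198
23.0833 [ 0.5986 -0.2706  0.0562] yaw -94.53 [ 0.94 -1.48  1.58] 18.2 [-0.12  0.76  0.77  1.7  -0.63  0.95 -0.76]
```

View pics/c13.png

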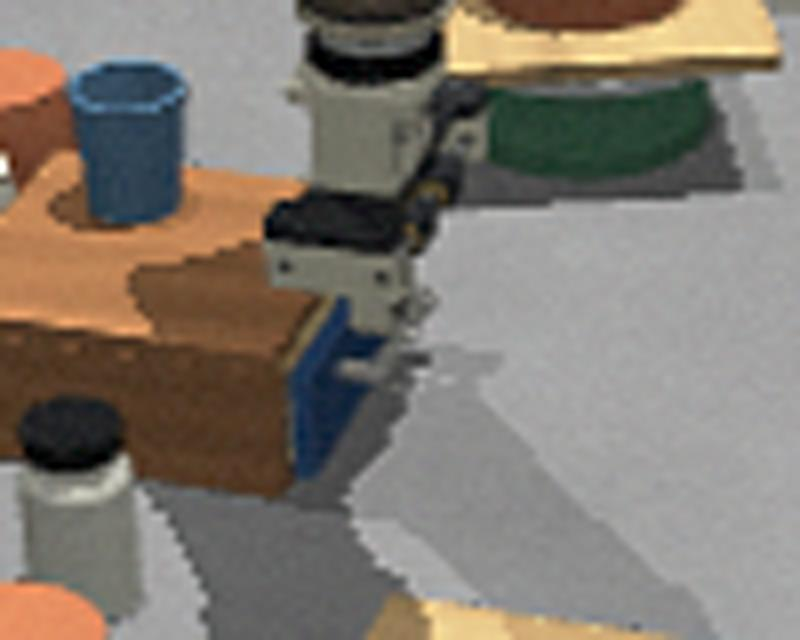

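```bash
python3 -m crank '[[0.2,0.004,-0.0003,0,0],[0.2,0.004,-0.0003,0,0],[0.2,0.002,0,0,0],[0.2,0.002,0,0,0],[0.2,0,0,0,0],[0.2,0,0,0,0],[0.2,0,0,0,0],[0.2,0,0,0,0]]'
python3 - <<'E'
from h import *
st()
snap('side','s23.png');crop('s23.png',200,110,300,190,8,'c13.png')
E
```

```text
clock: 23.8
position: [0.6033, -0.2708, 0.0562]
ee_rot: [3.139, -0.124, 0.0]
force: [0.1, -1.8, 1.8]
width: 0.197
23.8 [ 0.6033 -0.2708  0.0562] yaw -94.53 [ 0.08 -1.83  1.78] 18.1 [-0.12  0.77  0.77  1.68 -0.63  0.95 -0.77]
```

View pics/c13.png

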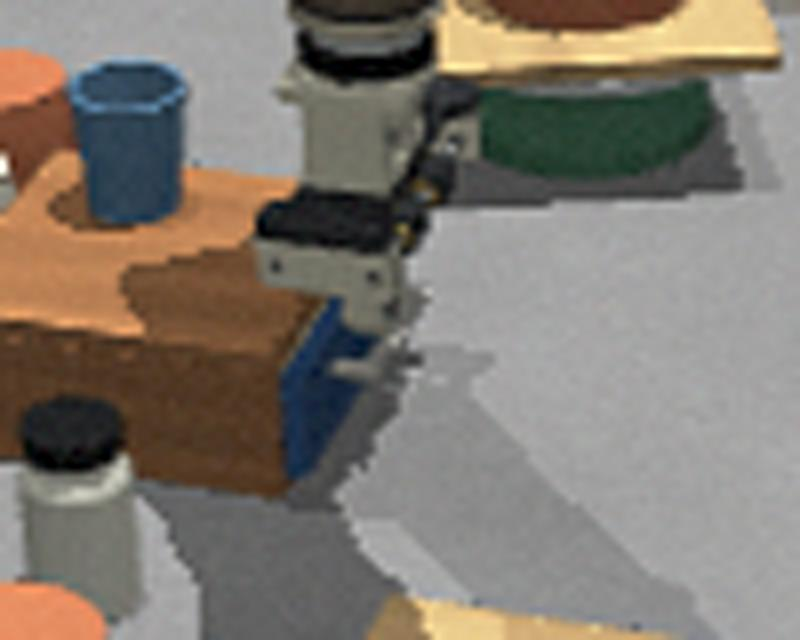

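```bash
python3 -m crank '[[0.2,0.003,-0.0002,0,0],[0.2,0.003,-0.0002,0,0],[0.2,0.002,0,0,0],[0.2,0,0,0,0],[0.2,0,0,0,0],[0.2,0,0,0,0],[0.2,0,0,0,0],[0.2,0,0,0,0]]'
python3 - <<'E'
from h import *
st()
snap('side','s24.png');crop('s24.png',200,110,300,190,8,'c13.png')
E
```

```text
clock: 24.52
position: [0.6041, -0.2708, 0.056]
ee_rot: [-3.138, 0.126, 0.006]
force: [-8.2, 1.9, 7.7]
width: 0.198
24.5167 [ 0.6041 -0.2708  0.056 ] yaw -94.61 [-8.24  1.88  7.74] 18.2 [-0.12  0.77  0.77  1.68 -0.63  0.96 -0.77]
```

View pics/c13.png

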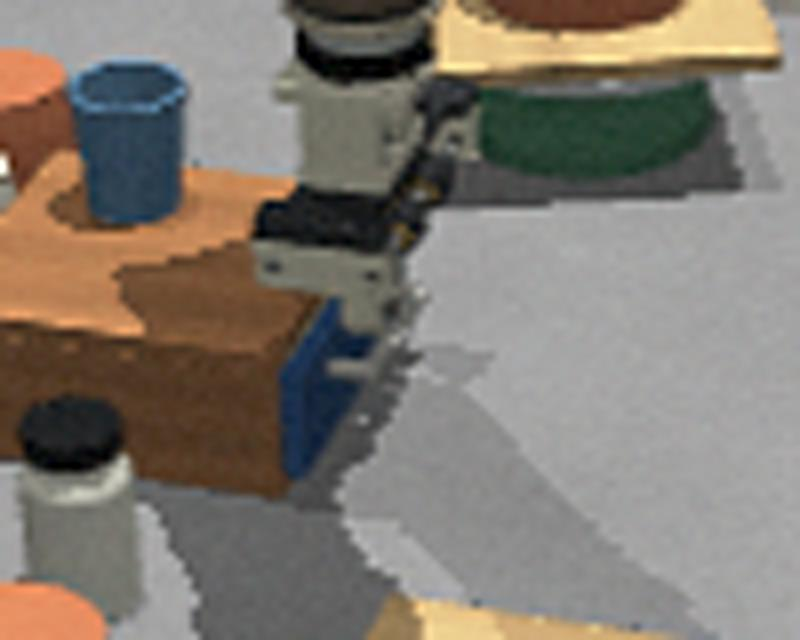

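Force rose to 8 N at the stop: the drawer is shut. Backing straight off, then up.

```bash
python3 -m crank '[[0.2,-0.01,0.0007,0,0],[0.2,-0.02,0.0015,0,0],[0.2,-0.04,0.003,0,0],[0.2,-0.06,0.004,0,0],[0.2,-0.05,0.003,0,0],[0.2,-0.03,0.002,0.02,0],[0.2,0,0,0.06,0],[0.2,0,0,0.08,0]]'
python3 -m crank '[[0.2,-0.02,0.02,0.08,0],[0.2,-0.03,0.05,0.08,0],[0.2,-0.03,0.08,0.03,0],[0.2,0,0.08,0,0],[0.2,0,0.06,0,0],[0.2,0,0.03,0,0],[0.2,0,0,0,0],[0.2,0,0,0,0]]'
python3 - <<'E'
from h import *
st()
snap('side','s25.png');snap('top','t25.png');crop('t25.png',160,70,420,250,3,'c13.png');crop('s25.png',170,90,320,270,3,'c14.png');st()
E
```

```text
clock: 25.23
position: [0.5202, -0.264, 0.1195]
ee_rot: [-3.137, 0.125, 0.006]
force: [1.2, 0.7, 0.8]
width: 0.195
clock: 25.9
position: [0.4905, -0.1365, 0.1965]
ee_rot: [-3.139, 0.121, -0.001]
force: [0.0, -0.4, 1.2]
width: 0.205
25.9 [ 0.4905 -0.1365  0.1965] yaw -94.41 [ 0.03 -0.42  1.16] 18.8 [-0.57  0.38  1.    1.94 -0.37  1.03 -1.06]
26.0 [ 0.4903 -0.1382  0.1965] yaw -94.59 [ 0.26 -0.29  0.44] 18.5 [-0.57  0.38  1.    1.94 -0.37  1.03 -1.06]
```

View pics/c13.png

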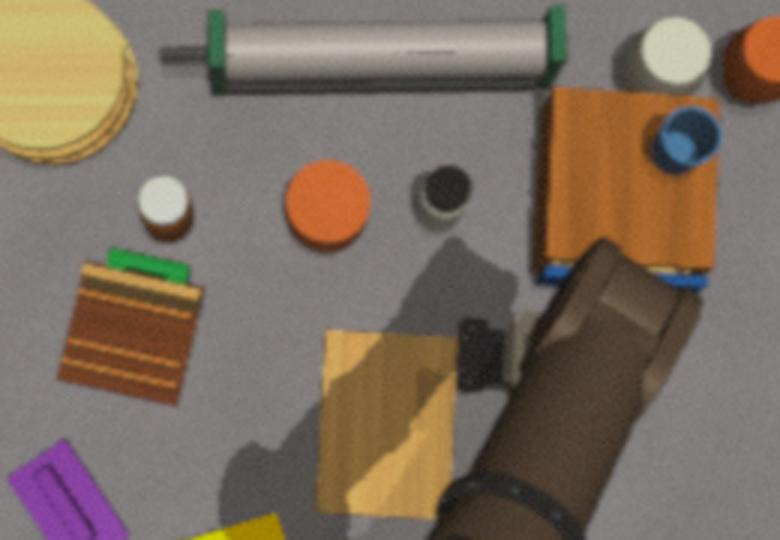

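View pics/c14.png

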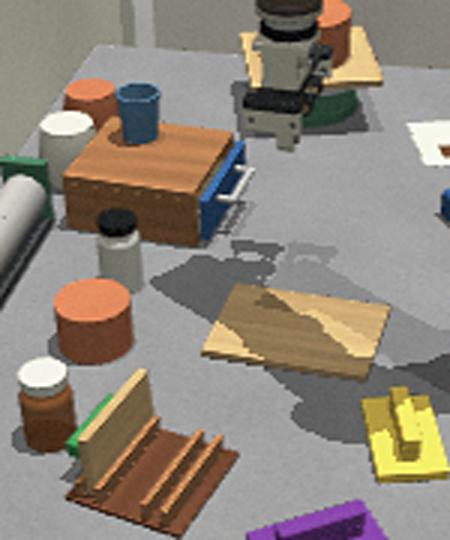

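```bash
python3 - <<'E'
from h import *
crop('t25.png',330,130,410,180,9,'c13.png');crop('s25.png',220,125,265,175,14,'c14.png')
E
```

```text
(no output)
```

View pics/c13.png

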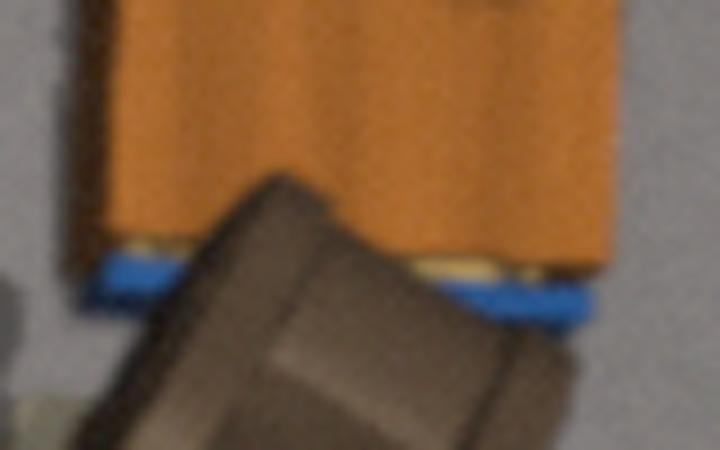

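View pics/c14.png

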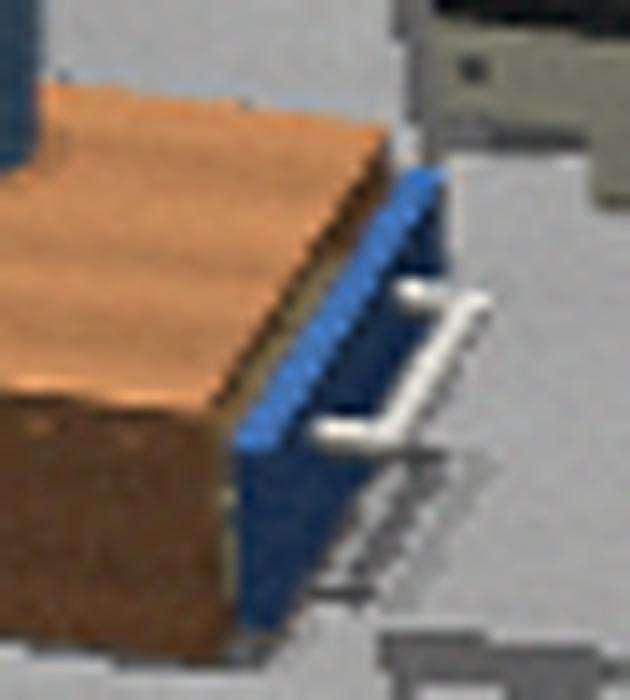

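```bash
python3 - <<'E'
from h import *
def c(X,Y,s=9,x0=330,y0=130): return (X+.5)/s-.5+x0,(Y+.5)/s-.5+y0
th=np.radians(-4.2);x=np.array([np.cos(th),np.sin(th)])
def s(n,X,Y,z): p=pt('t25.png',*c(X,Y),z)[:2];print(n,p.round(4),'xt',(p@x).round(4))
s('cab',160,237,.092);s('cab',480,258,.092);s('pan in',160,254,.079);s('pan in',480,281,.079);s('pan out L',105,295,.079);s('pan out R',550,325,.079)
# side: panel inner near top corner & cabinet near top corner
def c2(X,Y): return (X+.5)/14-.5+220,(Y+.5)/14-.5+125
for n,q,z in(('cab front near',(222,412),.092),('panel outer near top',(275,440),.079),('panel inner near top',(240,432),.079),('pull',(385,435),.057),('pull far',(480,300),.057)):
    p=pt('s25.png',*c2(*q),z)[:2];print(n,p.round(4),(p@x).round(4))
E
```

```text
cab [ 0.6356 -0.197 ] xt 0.6483
cab [ 0.6254 -0.3203] xt 0.6472
pan in [ 0.6314 -0.1995] xt 0.6443
pan in [ 0.6188 -0.3236] xt 0.6408
pan out L [ 0.6156 -0.1774] xt 0.6269
pan out R [ 0.601 -0.35 ] xt 0.625
cab front near [ 0.6292 -0.1822] 0.6408
panel outer near top [ 0.6147 -0.19  ] 0.6269
panel inner near top [ 0.6265 -0.1928] 0.6389
pull [ 0.5901 -0.2351] 0.6058
pull far [ 0.5778 -0.3251] 0.6
```

```bash
python3 -m crank '[[0.2,-0.03,0.03,0.02,0],[0.2,-0.04,0.06,0.02,0],[0.2,-0.04,0.06,0.02,0],[0.2,-0.04,0.06,0,0],[0.2,-0.02,0.06,0,0],[0.2,0,0.03,0,0],[0.2,0,0,0,0],[0.2,0,0,0,0]]'
python3 - <<'E'
from h import *
st()
snap('top','t26.png');snap('wrist','w26.png');crop('t26.png',330,120,410,180,9,'c13.png')
def c(X,Y,s=9,x0=330,y0=120): return (X+.5)/s-.5+x0,(Y+.5)/s-.5+y0
E
```

```text
clock: 26.67
position: [0.4226, -0.0178, 0.2204]
ee_rot: [-3.139, 0.124, -0.001]
force: [0.8, 0.6, 0.2]
width: 0.196
26.6667 [ 0.4226 -0.0178  0.2204] yaw -94.54 [0.76 0.56 0.16] 18.0 [-1.06  0.12  1.11  2.09 -0.13  1.   -1.53]
```

View pics/c13.png

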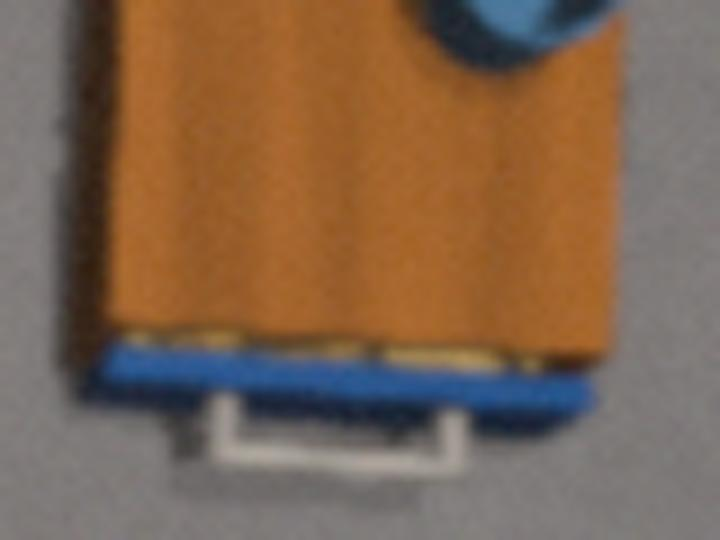

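View pics/w26.png

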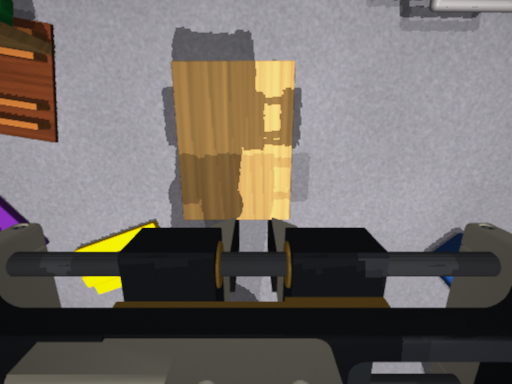

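```bash
python3 - <<'E'
from h import *
def c(X,Y,s=9,x0=330,y0=120): return (X+.5)/s-.5+x0,(Y+.5)/s-.5+y0
th=np.radians(-4.2);x=np.array([np.cos(th),np.sin(th)])
def s(n,X,Y,z): p=pt('t26.png',*c(X,Y),z)[:2];print(n,p.round(4),'xt',(p@x).round(4))
s('cab L',130,325,.092);s('cab R',590,358,.092);s('pan in L',140,347,.079);s('pan in R',500,371,.079);s('pan out L',110,380,.079);s('pan out R',560,412,.079);s('pull L',225,458,.057);s('pull R',460,466,.057)
E
```

```text
cab L [ 0.6365 -0.1854] xt 0.6484
cab R [ 0.6208 -0.3627] xt 0.6457
pan in L [ 0.6303 -0.1916] xt 0.6427
pan in R [ 0.6186 -0.3314] xt 0.6412
pan out L [ 0.6175 -0.1794] xt 0.629
pan out R [ 0.6021 -0.354 ] xt 0.6264
pull L [ 0.5897 -0.2278] xt 0.6048
pull R [ 0.5851 -0.3202] xt 0.6069
```

```bash
python3 - <<'E'
from h import *
th=np.radians(-4.2);x=np.array([np.cos(th),np.sin(th)]);y=np.array([-x[1],x[0]])
# float in tray from w17 (crop 4x origin 175,75)
c=lambda X,Y:((X+.5)/4-.5+175,(Y+.5)/4-.5+75)
for q in [(275,255),(352,255),(277,598),(348,598)]:
    p=pt('w17.png',*c(*q),.069)[:2];print('handle',p@x,p@y)
for q in [(172,177),(455,177),(178,560),(440,590)]:
    p=pt('w17.png',*c(*q),.035)[:2];print('plate',p@x,p@y)
for n,p in(('TCP',[.6041,-.2708,.056]),('tip',[.6041,-.2708,.039]),('body bottom',[.6041,-.2708,.105])):
    print(n,(px('s24.png',p)-[200,110])*8)
W=lambda a,b,z: np.array([*(a*x+b*y),z])
for n,p in(('pullL now',W(.606,-.181,.057)),('pull mid',W(.606,-.226,.057))):print(n,(px('s24.png',p)-[200,110])*8)
print('s18 TCP',(px('s18.png',[.3679,-.254,.0562])-[180,80])*5,'tip',(px('s18.png',[.3679,-.254,.0392])-[180,80])*5,'pull',(px('s18.png',W(.4385,-.181,.057))-[180,80])*5,(px('s18.png',W(.4385,-.271,.057))-[180,80])*5)
print('s19 TCP',(px('s19.png',[.4466,-.2595,.0562])-[180,80])*5)
crop('s18.png',255,120,315,180,12,'c13.png');crop('s24.png',220,130,270,180,14,'c14.png')
E
```

```text
handle 0.6088980107047839 -0.18890638099613125
handle 0.6087713749937431 -0.2092218391495409
handle 0.51093881268241 -0.18788936710948081
handle 0.5108119671539978 -0.20843519401565364
plate 0.6281310736909693 -0.15822243094156835
plate 0.6276195128246137 -0.24012988526181564
plate 0.5094228948845837 -0.15502248583483585
plate 0.4985214287062133 -0.23923930567648843
TCP [365.57220163 332.14432724]
tip [366.30735709 358.21576139]
body bottom [363.41037153 255.47753538]
pullL now [370.62923543 374.01580183]
pull mid [393.4059743  334.08780567]
s18 TCP [587.51723538 390.96282237] tip [586.62941582 407.5489506 ] pull [517.12673504 408.56638394] [538.94337647 357.66397536]
s19 TCP [499.5523352  379.62264572]
```

View pics/c13.png

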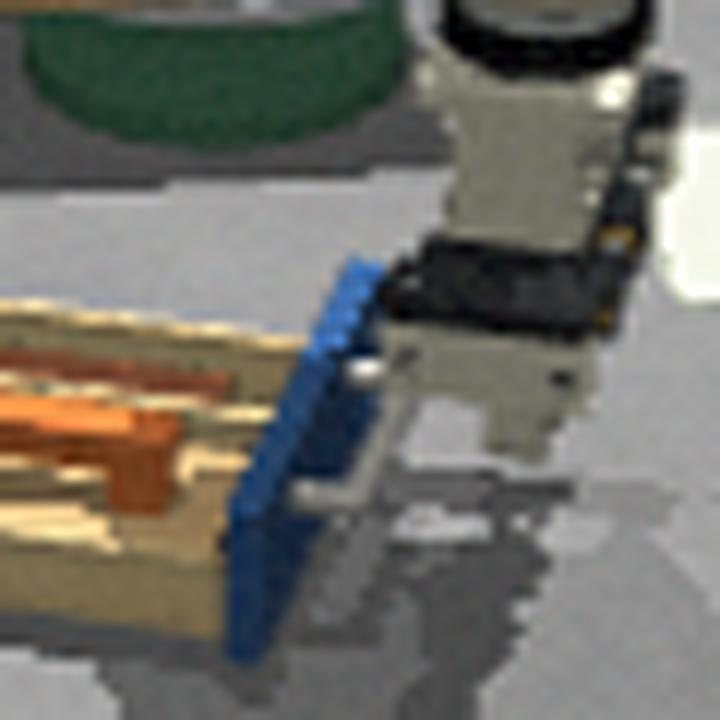

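View pics/c14.png

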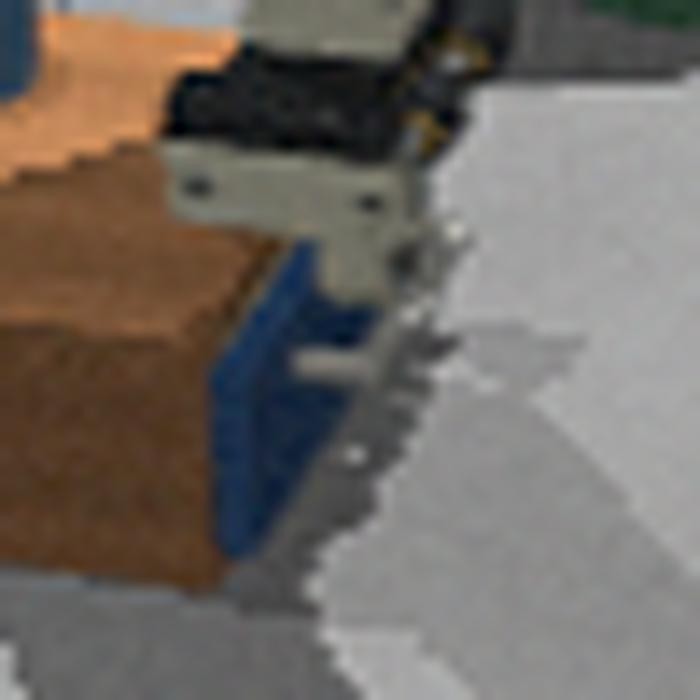

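The fingers had ridden over the bar onto the panel and dragged the drawer back about 5 mm as I withdrew. I'll push again on the bare panel beside the pull, with the fingers shut.

```bash
python3 -m crank '[[0,0.05,-0.06,0,0],[0,0.055,-0.065,0,0],[0,0.055,-0.065,0,0],[0,0.055,-0.065,0,0],[0,0.055,-0.065,0,0],[0,0.055,-0.065,0,0],[0,0.05,-0.052,0,0],[0,0,0,0,0]]'
python3 -m crank '[[0,0,0,-0.05,0],[0,0,0,-0.06,0],[0,0,0,-0.06,0],[0,0,0,-0.06,0],[0,0,0,-0.05,0],[0,0,0,-0.03,0],[0,0,0,0,0],[0,0,0,0,0]]'
python3 - <<'E'
from h import *
st()
snap('side','s27.png');crop('s27.png',210,110,280,180,10,'c13.png')
E
```

```text
clock: 27.43
position: [0.574, -0.1995, 0.2197]
ee_rot: [3.134, -0.134, 0.001]
force: [0.3, 0.1, 0.5]
width: 0.004
clock: 28.1
position: [0.5719, -0.1931, 0.0962]
ee_rot: [3.138, -0.126, -0.001]
force: [0.7, -0.1, 0.8]
width: 0.007
28.1 [ 0.5719 -0.1931  0.0962] yaw -94.61 [ 0.68 -0.05  0.79] 0.7 [-0.31  0.66  0.85  1.81 -0.59  0.95 -0.86]
```

View pics/c13.png

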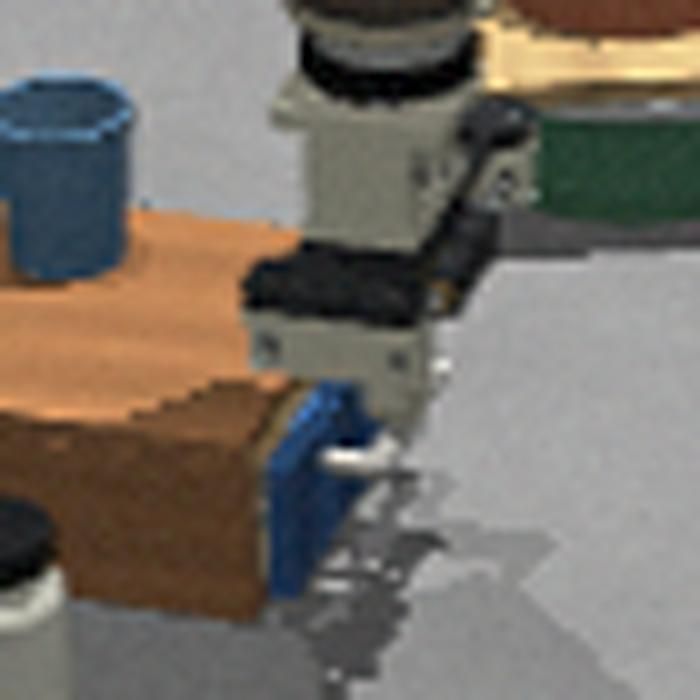

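```bash
python3 - <<'E'
from h import *
for yy in (-.193,-.15,-.11):
  for z in (.06,.08,.10,.12,.14): print(yy,z,((px('s27.png',[.572,yy,z])-[210,110])*10).round(0),end=' ')
  print()
snap('wrist','w27.png')
E
```

```text
-0.193 0.06 [390. 503.] -0.193 0.08 [389. 463.] -0.193 0.1 [389. 423.] -0.193 0.12 [388. 382.] -0.193 0.14 [387. 341.] 
-0.15 0.06 [369. 555.] -0.15 0.08 [368. 514.] -0.15 0.1 [367. 474.] -0.15 0.12 [366. 433.] -0.15 0.14 [365. 391.] 
-0.11 0.06 [349. 604.] -0.11 0.08 [348. 564.] -0.11 0.1 [347. 523.] -0.11 0.12 [345. 481.] -0.11 0.14 [344. 439.]
```

View pics/w27.png

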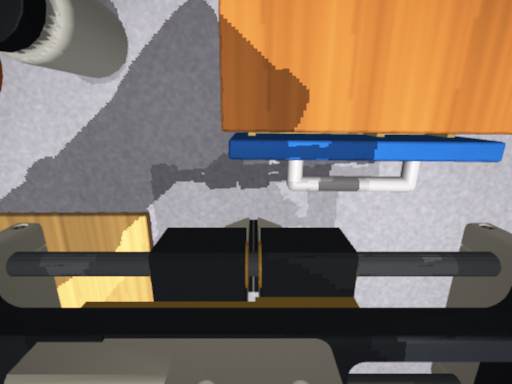

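```bash
python3 -m crank '[[0,0,0,-0.03,0],[0,0,0,-0.03,0],[0,0,0,-0.03,0],[0,0,0,0,0],[0,0.015,-0.0011,0,0],[0,0.02,-0.0015,0,0],[0,0.015,-0.0011,0,0],[0,0,0,0,0]]'
python3 - <<'E'
from h import *
st()
snap('wrist','w28.png')
snap('side','s28.png');crop('s28.png',210,110,280,180,10,'c13.png');crop('w28.png',180,60,340,240,4,'c14.png')
E
```

```text
clock: 28.87
position: [0.5946, -0.1936, 0.0606]
ee_rot: [3.138, -0.122, 0.003]
force: [-0.3, -0.2, -0.1]
width: 0.006
28.8667 [ 0.5946 -0.1936  0.0606] yaw -94.46 [-0.28 -0.2  -0.07] 0.6 [-0.28  0.72  0.8   1.78 -0.64  0.92 -0.84]
```

View pics/c13.png

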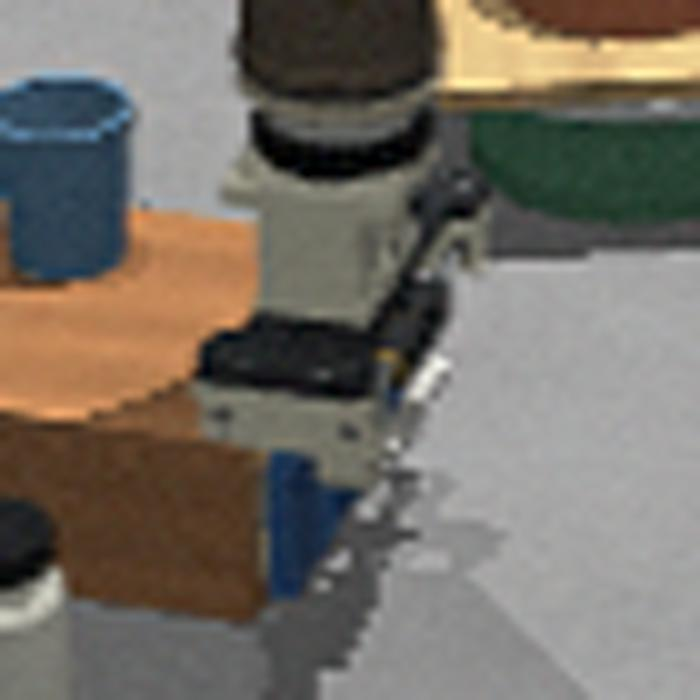

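View pics/w28.png

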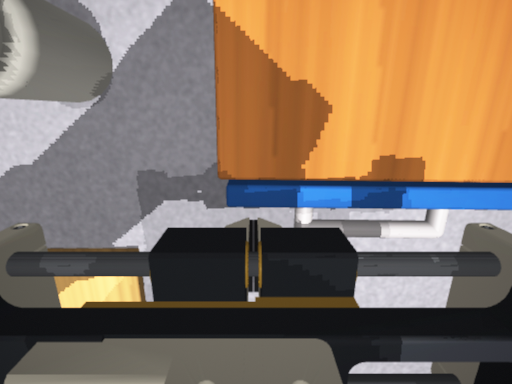

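```bash
python3 -m crank '[[0,0.01,-0.0007,0,0],[0,0.01,-0.0007,0,0],[0,0.008,-0.0006,0,0],[0,0.006,-0.0004,0,0],[0,0.004,-0.0003,0,0],[0,0,0,0,0],[0,0,0,0,0],[0,0,0,0,0]]'
python3 - <<'E'
from h import *
st()
snap('wrist','w29.png')
E
```

```text
clock: 29.63
position: [0.6075, -0.1946, 0.0601]
ee_rot: [3.139, -0.124, 0.0]
force: [-1.8, 0.3, 0.7]
width: 0.005
29.6333 [ 0.6075 -0.1946  0.0601] yaw -94.54 [-1.8   0.29  0.69] 0.4 [-0.27  0.74  0.8   1.75 -0.65  0.94 -0.85]
```

View pics/w29.png

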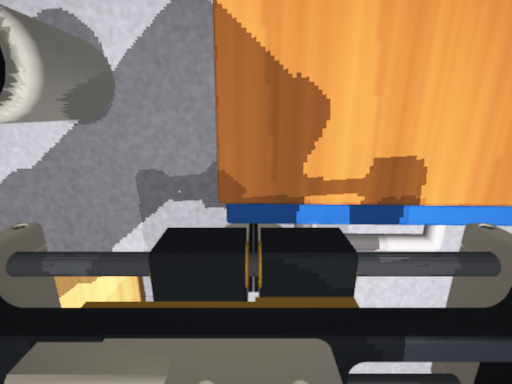

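```bash
python3 -m crank '[[0,0.003,-0.0002,0,0],[0,0.003,-0.0002,0,0],[0,0.003,-0.0002,0,0],[0,0,0,0,0],[0,0,0,0,0],[0,0,0,0,0],[0,0,0,0,0],[0,0,0,0,0]]'
python3 -c "
from h import *
st()"
```

```text
clock: 30.35
position: [0.611, -0.1949, 0.0601]
ee_rot: [3.139, -0.124, -0.0]
force: [-1.7, -0.4, 1.0]
width: 0.003
30.35 [ 0.611  -0.1949  0.0601] yaw -94.54 [-1.7  -0.37  1.  ] 0.3 [-0.27  0.75  0.8   1.74 -0.65  0.94 -0.86]
```

```bash
python3 -m crank '[[0,0.003,-0.0002,0,0],[0,0.003,-0.0002,0,0],[0,0,0,0,0],[0,0,0,0,0],[0,0,0,0,0],[0,0,0,0,0],[0,0,0,0,0],[0,0,0,0,0]]'
python3 - <<'E'
from h import *
st()
snap('wrist','w30.png');snap('side','s30.png');crop('s30.png',210,110,280,180,10,'c13.png')
E
```

```text
clock: 31.02
position: [0.6111, -0.1949, 0.06]
ee_rot: [-3.138, 0.126, 0.006]
force: [-11.3, 3.1, 7.8]
width: 0.007
31.0167 [ 0.6111 -0.1949  0.06  ] yaw -94.59 [-11.33   3.05   7.75] 0.6 [-0.27  0.75  0.8   1.73 -0.64  0.95 -0.86]
```

View pics/c13.png

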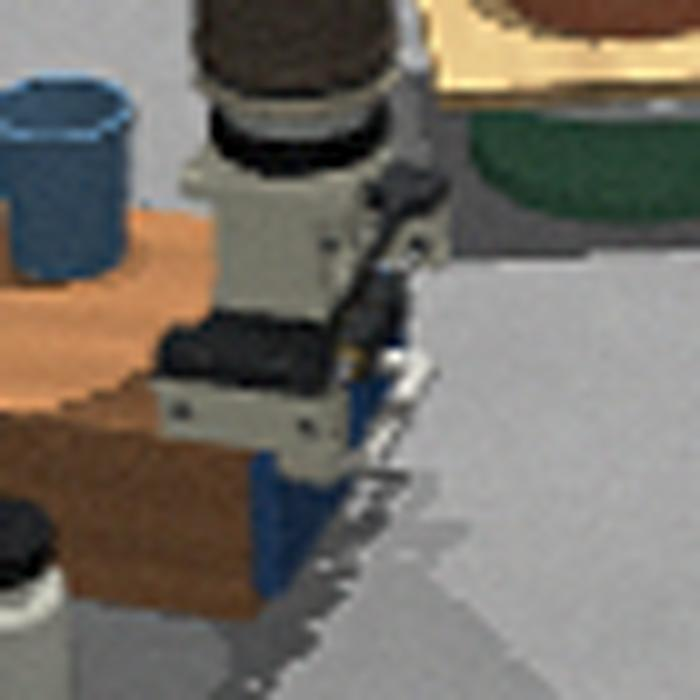

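```bash
python3 -m crank '[[0,-0.006,0.0004,0,0],[0,-0.01,0.0007,0,0],[0,-0.02,0.0015,0,0],[0,-0.04,0.003,0,0],[0,-0.03,0.002,0,0],[0,-0.01,0,0.03,0],[0,0,0,0.06,0],[0,0,0,0.08,0]]'
python3 -m crank '[[0,-0.04,0.03,0.08,0],[0,-0.06,0.06,0.08,0],[0,-0.06,0.08,0.03,0],[0,-0.06,0.08,0,0],[0,-0.05,0.08,0,0],[0,0,0.05,0,0],[0,0,0,0,0],[0,0,0,0,0]]'
python3 - <<'E'
from h import *
st()
snap('top','t31.png');snap('side','s31.png');crop('t31.png',330,120,410,180,9,'c13.png');crop('s31.png',210,110,280,180,10,'c14.png')
def c(X,Y,s=9,x0=330,y0=120): return (X+.5)/s-.5+x0,(Y+.5)/s-.5+y0
E
```

```text
clock: 31.78
position: [0.5659, -0.1913, 0.1282]
ee_rot: [-3.138, 0.125, 0.004]
force: [0.2, 0.4, 0.2]
width: 0.008
clock: 32.45
position: [0.4623, -0.0411, 0.2015]
ee_rot: [-3.138, 0.119, -0.002]
force: [0.7, -0.5, -0.3]
width: 0.005
32.45 [ 0.4623 -0.0411  0.2015] yaw -94.34 [ 0.68 -0.49 -0.33] 0.5 [-0.89  0.29  1.1   2.03 -0.31  1.   -1.28]
```

View pics/c13.png

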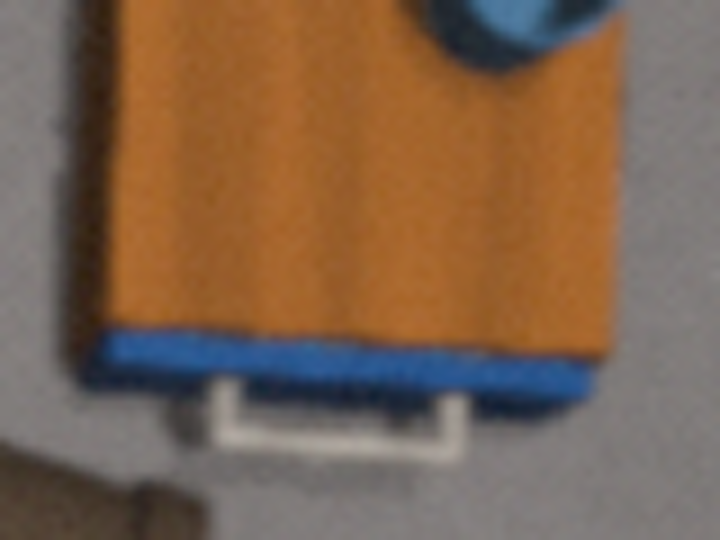

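View pics/c14.png

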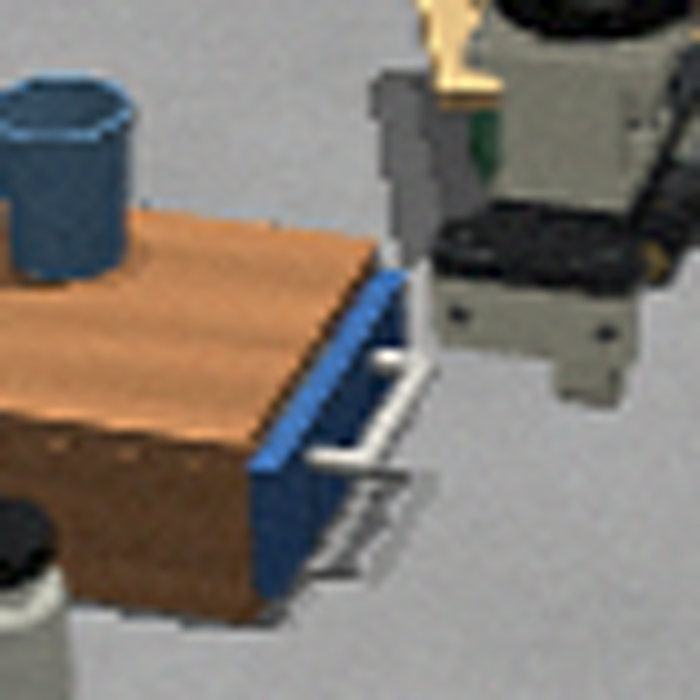

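View pics/t31.png

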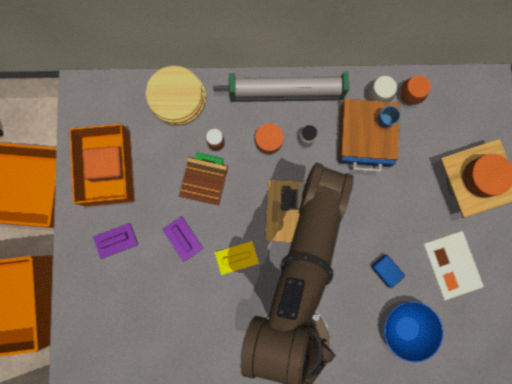

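The panel is flush with the cabinet in both views, no yellow gap remains, and the rest of the scene hasn't moved. I'm handing in.

```bash
python3 -c "
from h import *
st(); print(arm.sign_off())"
```

```text
32.55 [ 0.4624 -0.0434  0.2014] yaw -94.56 [ 0.08 -0.13 -0.15] 0.5 [-0.89  0.29  1.1   2.03 -0.31  1.   -1.28]
the job is handed in; nothing more can be done
None
```

I took the orange float out of its rack, tipped it flat and handle up onto the board, and let go. I then gripped it by its handle, laid it in the drawer's wide compartment and slid the drawer shut. I handed in at 32.6 s; no verdict is reported.

**Last checks:**
- **Float:** in the last view before shutting, it lay flat, handle up, within a few mm of the compartment's centre. It can't be seen now that the drawer is shut; the walls leave it about 16 mm of play lengthwise and 6 mm sideways.
- **Drawer:** the final push met the stop at about 11 N. Afterwards the panel looked flush with the cabinet in both the top and side pictures.
- **Other objects:** the green float, cup, jars and clay looked unmoved.
- **Arm:** it ended clear, with tool force near 0 N.

**What went wrong and was mended:**
- **First rack grasp:** it slipped off without visibly moving the float, so I gripped again 16 mm lower.
- **First drawer closing:** I pushed at the pull bar. Backing away left the drawer about 5 mm open, probably because the fingers rode over the bar and dragged it. I closed it again by pushing the bare panel beside the pull.
- **Fingertip position:** the pictures showed the tips roughly 0–6 mm ahead of the tool point, not the stated 17 mm. I did not resolve this.

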